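# Clamp the small solar panel to its rail

### The arm

A 6-joint arm with a two-finger parallel gripper is mounted at the origin on the work surface. World frame = base frame: x ahead of the robot, y to its left, z up, the work surface at z = 0. Lengths are in m, angles in degrees, forces in N, time in s.
With the tool pointing down it reaches from about 0.35 to 0.975 m from the base axis. Payload 7.1 kg.
Tool frame: the origin (TCP) lies at the very end of the fingers, on their centre line; the grasp point (between the pads) lies 19 mm behind it; z points along the fingers, y is the line along which they close (so a half turn about z gives the same grasp; the last joint's range is limited). The gripper opens to 88 mm and grips with 3 to 60 N. Pads are 20 mm wide; open, the fingers measure 115 mm over their backs; the gripper's body (75 mm by 178 mm) begins 61 mm behind the grasp point.
Start: joints at [70.932, 24.242, 93.386, -0, 62.372, -1.089], TCP at [0.193, 0.594, 0.223] pointing down, gripper open.
Joint ranges: [-172.04, 172.04], [-51.8, 120.97], [4.93, 147.93], [-75.15, 255.16], [6.16, 154.13], [-145.62, 145.62]. Speed limits (degrees/s): [136.94, 136.94, 172.46, 180, 180, 180].

### API

Orientations are given as [roll, pitch, yaw] about the fixed x, y, z axes, in that order (R = Rz(yaw) Ry(pitch) Rx(roll)).
In Python, from bench import arm gives the robot as it stands.
- The arm moves only by the shell command python3 -m handwheel 'ROWS' [FORCE]. ROWS is JSON, a list of rows, each a list of 3 entries, a list of its own where there are three numbers: the turn, a rotation vector about the tool's x, y, z normalised to -1 to 1, where 1 is pi/2 rad, then the shift along the tool's x, y, z normalised to -1 to 1, where 1 is 0.6 m, then the closure, from 0 (fully open) to 1 (shut). A call has 1 to 5 rows; each row is the pose to reach, as a shift and turn from the pose commanded when the call began, along the tool's axes at that moment; what a row does not reach only later rows make up. A row lasts 1/10 s, in which the tool goes at most 50 mm and 8.59 degrees, less where a joint would pass 70% of its speed; a pose out of reach is approached as far as the arm can. A call with a number of a shift or a turn outside -1 to 1 is refused whole. A call with a gripper value outside its range is refused whole. The fingers move at their own pace and stop on an object; FORCE is the grip in N (left out, the last holds). Time passes only in rows, so rows that repeat a pose let the fingers close. It gives the time, the measured TCP pose, the force, the opening and the grip force at its end, in the units of the state.
- arm.state(): the state, without advancing time (a new reading comes with each control period).
- arm.get_image(name): name is "side" or "top" or "wrist"; returns a dict with "img" (420x560x3 uint8, red, green, blue), "range_z" (420x560 float32, m along the optical axis (not along the pixel's ray), 0 where there is no reading), "K" (3x3 intrinsics, pixels), "pose" (4x4, takes a point from camera to world coordinates); the wrist camera has in their place "tool_from_camera" (4x4, takes a point from camera to tool coordinates, whose origin is the TCP and whose axes are the flange's). Camera axes: x right, y up, looking along -z (the intrinsics and any distortion apply to the point x, -y, -z); pixel columns grow to the right and rows downward; lengths in m; the calibration is good to about 2 mm. A picture is of the moment at which its call begins: read the wrist's pose just before it.
- arm.close_job(): hands the job in; it is judged then, once.
Trained networks look in a picture, given as the dict that the camera call returned (one of the last four; its "shot" number tells which), for a name from the list of things; names that differ only in an ending like _2 or _b are one class to them, and where a whole thing is asked for, a point or a joint stands for the part that bears it (a point fixed in the world has none). Each returns a list of dicts, best first, with "conf" (0 to 1); they miss things now and then, are a little off and sometimes report something else, mostly with a low value. They report only what shows in the picture. A call takes as long as a camera call. They do not tell look-alikes from the thing itself.
- arm.look_for(picture, label): "bbox" ([left, top, width, height] in pixels, round what is visible of it).
The state is a dict: "time": time; "joint_pos": joint angles; "dq": joint speeds; "tau": joint torques, N m; "tcp_pos": TCP position; "eef_rot": TCP orientation; "ft_force": force on the tool from outside, world axes, zero at the start; "torque": the same for the moment, N m; "opening": finger opening in m; "finger_force": force on a finger pad.
Only numpy, scipy, OpenCV 4.12 (cv2) and the standard library are available. Lean on these libraries where they do the work, as an engineer would, in place of code of your own. Each camera call takes 0.05 s, during which the arm holds its last target. There are 200 camera calls.

### The job

Fasten the small solar panel with the sound hand clamps: put every plain blue clamp from the black insert into a slot of the rail of its own, T-head lengthwise through the slot until the collar rests on the rail, and turn it a quarter turn so that it locks crosswise with its wing over the panel's frame. Clamps marked red are rejects: put them in the yellow bin instead. Let go of everything, and leave the orange multimeter where it is.

Things in the scene. Friction and masses are not known exactly. Their poses are not given: they have to be found in the camera images.
- clamp_1_grip (a point): Sound T-head hand clamp, 60 g, 63 mm high; may be absent. From its foot up its z: steel T-head 30 (x) x 9 (y) x 8 mm; shank 8.5 mm thick; collar 26 mm across, its underside 17 mm and top 23 mm above the foot; blue wing 40 (x) x 13 (y) x 34 mm, grip it across the 13 mm. This point: on the axis in the wing, 45 mm above the foot. Starts upright in a pocket. Wing all blue.
- clamp_2_grip (a point): Sound T-head hand clamp, 60 g, 63 mm high; may be absent. From its foot up its z: steel T-head 30 (x) x 9 (y) x 8 mm; shank 8.5 mm thick; collar 26 mm across, its underside 17 mm and top 23 mm above the foot; blue wing 40 (x) x 13 (y) x 34 mm, grip it across the 13 mm. This point: on the axis in the wing, 45 mm above the foot. Starts upright in a pocket. Wing all blue.
- clamp_3_grip (a point): Sound T-head hand clamp, 60 g, 63 mm high; may be absent. From its foot up its z: steel T-head 30 (x) x 9 (y) x 8 mm; shank 8.5 mm thick; collar 26 mm across, its underside 17 mm and top 23 mm above the foot; blue wing 40 (x) x 13 (y) x 34 mm, grip it across the 13 mm. This point: on the axis in the wing, 45 mm above the foot. Starts upright in a pocket. Wing all blue.
- clamp_4_grip (a point): Sound T-head hand clamp, 60 g, 63 mm high; may be absent. From its foot up its z: steel T-head 30 (x) x 9 (y) x 8 mm; shank 8.5 mm thick; collar 26 mm across, its underside 17 mm and top 23 mm above the foot; blue wing 40 (x) x 13 (y) x 34 mm, grip it across the 13 mm. This point: on the axis in the wing, 45 mm above the foot. Starts upright in a pocket. Wing all blue.
- clamp_5_grip (a point): Sound T-head hand clamp, 60 g, 63 mm high; may be absent. From its foot up its z: steel T-head 30 (x) x 9 (y) x 8 mm; shank 8.5 mm thick; collar 26 mm across, its underside 17 mm and top 23 mm above the foot; blue wing 40 (x) x 13 (y) x 34 mm, grip it across the 13 mm. This point: on the axis in the wing, 45 mm above the foot. Starts upright in a pocket. Wing all blue.
- reject_1_grip (a point): Reject T-head hand clamp, 60 g, 63 mm high; may be absent. From its foot up its z: steel T-head 30 (x) x 9 (y) x 8 mm; shank 8.5 mm thick; collar 26 mm across, its underside 17 mm and top 23 mm above the foot; blue wing 40 (x) x 13 (y) x 34 mm, grip it across the 13 mm. This point: on the axis in the wing, 45 mm above the foot. Starts upright in a pocket. Top third of the wing is red.
- reject_2_grip (a point): Reject T-head hand clamp, 60 g, 63 mm high; may be absent. From its foot up its z: steel T-head 30 (x) x 9 (y) x 8 mm; shank 8.5 mm thick; collar 26 mm across, its underside 17 mm and top 23 mm above the foot; blue wing 40 (x) x 13 (y) x 34 mm, grip it across the 13 mm. This point: on the axis in the wing, 45 mm above the foot. Starts upright in a pocket. Top third of the wing is red.
- reject_3_grip (a point): Reject T-head hand clamp, 60 g, 63 mm high; may be absent. From its foot up its z: steel T-head 30 (x) x 9 (y) x 8 mm; shank 8.5 mm thick; collar 26 mm across, its underside 17 mm and top 23 mm above the foot; blue wing 40 (x) x 13 (y) x 34 mm, grip it across the 13 mm. This point: on the axis in the wing, 45 mm above the foot. Starts upright in a pocket. Top third of the wing is red.
- slot_1 (a point): Slot in the fixed rail's top, 45 mm above the table: centre of its mouth. y along slot and rail, z up. 35 (y) x 12 (x) mm through a 6 mm top; hollow below (52 mm wide, 36 mm deep), so a T-head can turn either way. Five slots 66 mm apart, any clamp fits any. The solar panel's frame covers the rail beyond x = 15 mm, 3 mm proud; a wing turned crosswise reaches 5 mm over it.
- slot_2 (a point): Slot in the fixed rail's top, 45 mm above the table: centre of its mouth. y along slot and rail, z up. 35 (y) x 12 (x) mm through a 6 mm top; hollow below (52 mm wide, 36 mm deep), so a T-head can turn either way. Five slots 66 mm apart, any clamp fits any. The solar panel's frame covers the rail beyond x = 15 mm, 3 mm proud; a wing turned crosswise reaches 5 mm over it.
- slot_3 (a point): Slot in the fixed rail's top, 45 mm above the table: centre of its mouth. y along slot and rail, z up. 35 (y) x 12 (x) mm through a 6 mm top; hollow below (52 mm wide, 36 mm deep), so a T-head can turn either way. Five slots 66 mm apart, any clamp fits any. The solar panel's frame covers the rail beyond x = 15 mm, 3 mm proud; a wing turned crosswise reaches 5 mm over it.
- slot_4 (a point): Slot in the fixed rail's top, 45 mm above the table: centre of its mouth. y along slot and rail, z up. 35 (y) x 12 (x) mm through a 6 mm top; hollow below (52 mm wide, 36 mm deep), so a T-head can turn either way. Five slots 66 mm apart, any clamp fits any. The solar panel's frame covers the rail beyond x = 15 mm, 3 mm proud; a wing turned crosswise reaches 5 mm over it.
- slot_5 (a point): Slot in the fixed rail's top, 45 mm above the table: centre of its mouth. y along slot and rail, z up. 35 (y) x 12 (x) mm through a 6 mm top; hollow below (52 mm wide, 36 mm deep), so a T-head can turn either way. Five slots 66 mm apart, any clamp fits any. The solar panel's frame covers the rail beyond x = 15 mm, 3 mm proud; a wing turned crosswise reaches 5 mm over it.
- insert: Black case insert, fixed, 130 (x) x 280 (y) x 50 mm high, origin under its centre. Pockets 36 (x) x 14 (y) x 24 mm deep in two rows at x = -27.5 and 27.5 mm, four each at y = -99, -33, 33, 99 mm. The clamps start in any of them.
- bin_in (a point): Yellow open reject bin, loose, about 0.4 kg, 150 (x) x 130 (y) x 60 mm high, walls and floor 4 mm: centre of its inner floor, axes along its sides.
- meter: Orange multimeter, loose bystander, 150 (x) x 75 (y) x 36 mm, origin under its centre. Leave it alone.
Mind the look-alikes: they are no part of the job. Leave any turquoise look-alike of the part that bears clamp_4_grip alone. What is shaped like the part that bears clamp_5_grip but white is not meant.

How it is judged (in metres and radians):
At the end, for the whole second after the job is handed in: Each sound clamp present sits in a slot within 12 mm of its centre, collar down (4 mm), upright within 0.2 rad, wing crosswise within 15 degrees. Each reject present has its wing point inside the upright bin, under 75 mm above its floor. All at rest (((horizontal distance between clamp_1_grip and slot_1 below 0.012 m and z of clamp_1_grip in the frame of slot_1 between 0.022 and 0.032 m and angle between the x axis of clamp_1_grip and the y axis of slot_1, either way round above 1.309 rad) or (horizontal distance between clamp_1_grip and slot_2 below 0.012 m and z of clamp_1_grip in the frame of slot_2 between 0.022 and 0.032 m and angle between the x axis of clamp_1_grip and the y axis of slot_2, either way round above 1.309 rad) or (horizontal distance between clamp_1_grip and slot_3 below 0.012 m and z of clamp_1_grip in the frame of slot_3 between 0.022 and 0.032 m and angle between the x axis of clamp_1_grip and the y axis of slot_3, either way round above 1.309 rad) or (horizontal distance between clamp_1_grip and slot_4 below 0.012 m and z of clamp_1_grip in the frame of slot_4 between 0.022 and 0.032 m and angle between the x axis of clamp_1_grip and the y axis of slot_4, either way round above 1.309 rad) or (horizontal distance between clamp_1_grip and slot_5 below 0.012 m and z of clamp_1_grip in the frame of slot_5 between 0.022 and 0.032 m and angle between the x axis of clamp_1_grip and the y axis of slot_5, either way round above 1.309 rad)) and angle between each of clamp_1_grip, clamp_2_grip, clamp_3_grip, clamp_4_grip, clamp_5_grip's own z axis and vertical below 0.2 rad and linear speed of each of clamp_1, clamp_2, clamp_3, clamp_4, clamp_5 below 0.02 m/s and ((horizontal distance between clamp_2_grip and slot_1 below 0.012 m and z of clamp_2_grip in the frame of slot_1 between 0.022 and 0.032 m and angle between the x axis of clamp_2_grip and the y axis of slot_1, either way round above 1.309 rad) or (horizontal distance between clamp_2_grip and slot_2 below 0.012 m and z of clamp_2_grip in the frame of slot_2 between 0.022 and 0.032 m and angle between the x axis of clamp_2_grip and the y axis of slot_2, either way round above 1.309 rad) or (horizontal distance between clamp_2_grip and slot_3 below 0.012 m and z of clamp_2_grip in the frame of slot_3 between 0.022 and 0.032 m and angle between the x axis of clamp_2_grip and the y axis of slot_3, either way round above 1.309 rad) or (horizontal distance between clamp_2_grip and slot_4 below 0.012 m and z of clamp_2_grip in the frame of slot_4 between 0.022 and 0.032 m and angle between the x axis of clamp_2_grip and the y axis of slot_4, either way round above 1.309 rad) or (horizontal distance between clamp_2_grip and slot_5 below 0.012 m and z of clamp_2_grip in the frame of slot_5 between 0.022 and 0.032 m and angle between the x axis of clamp_2_grip and the y axis of slot_5, either way round above 1.309 rad)) and ((horizontal distance between clamp_3_grip and slot_1 below 0.012 m and z of clamp_3_grip in the frame of slot_1 between 0.022 and 0.032 m and angle between the x axis of clamp_3_grip and the y axis of slot_1, either way round above 1.309 rad) or (horizontal distance between clamp_3_grip and slot_2 below 0.012 m and z of clamp_3_grip in the frame of slot_2 between 0.022 and 0.032 m and angle between the x axis of clamp_3_grip and the y axis of slot_2, either way round above 1.309 rad) or (horizontal distance between clamp_3_grip and slot_3 below 0.012 m and z of clamp_3_grip in the frame of slot_3 between 0.022 and 0.032 m and angle between the x axis of clamp_3_grip and the y axis of slot_3, either way round above 1.309 rad) or (horizontal distance between clamp_3_grip and slot_4 below 0.012 m and z of clamp_3_grip in the frame of slot_4 between 0.022 and 0.032 m and angle between the x axis of clamp_3_grip and the y axis of slot_4, either way round above 1.309 rad) or (horizontal distance between clamp_3_grip and slot_5 below 0.012 m and z of clamp_3_grip in the frame of slot_5 between 0.022 and 0.032 m and angle between the x axis of clamp_3_grip and the y axis of slot_5, either way round above 1.309 rad)) and ((horizontal distance between clamp_4_grip and slot_1 below 0.012 m and z of clamp_4_grip in the frame of slot_1 between 0.022 and 0.032 m and angle between the x axis of clamp_4_grip and the y axis of slot_1, either way round above 1.309 rad) or (horizontal distance between clamp_4_grip and slot_2 below 0.012 m and z of clamp_4_grip in the frame of slot_2 between 0.022 and 0.032 m and angle between the x axis of clamp_4_grip and the y axis of slot_2, either way round above 1.309 rad) or (horizontal distance between clamp_4_grip and slot_3 below 0.012 m and z of clamp_4_grip in the frame of slot_3 between 0.022 and 0.032 m and angle between the x axis of clamp_4_grip and the y axis of slot_3, either way round above 1.309 rad) or (horizontal distance between clamp_4_grip and slot_4 below 0.012 m and z of clamp_4_grip in the frame of slot_4 between 0.022 and 0.032 m and angle between the x axis of clamp_4_grip and the y axis of slot_4, either way round above 1.309 rad) or (horizontal distance between clamp_4_grip and slot_5 below 0.012 m and z of clamp_4_grip in the frame of slot_5 between 0.022 and 0.032 m and angle between the x axis of clamp_4_grip and the y axis of slot_5, either way round above 1.309 rad)) and ((horizontal distance between clamp_5_grip and slot_1 below 0.012 m and z of clamp_5_grip in the frame of slot_1 between 0.022 and 0.032 m and angle between the x axis of clamp_5_grip and the y axis of slot_1, either way round above 1.309 rad) or (horizontal distance between clamp_5_grip and slot_2 below 0.012 m and z of clamp_5_grip in the frame of slot_2 between 0.022 and 0.032 m and angle between the x axis of clamp_5_grip and the y axis of slot_2, either way round above 1.309 rad) or (horizontal distance between clamp_5_grip and slot_3 below 0.012 m and z of clamp_5_grip in the frame of slot_3 between 0.022 and 0.032 m and angle between the x axis of clamp_5_grip and the y axis of slot_3, either way round above 1.309 rad) or (horizontal distance between clamp_5_grip and slot_4 below 0.012 m and z of clamp_5_grip in the frame of slot_4 between 0.022 and 0.032 m and angle between the x axis of clamp_5_grip and the y axis of slot_4, either way round above 1.309 rad) or (horizontal distance between clamp_5_grip and slot_5 below 0.012 m and z of clamp_5_grip in the frame of slot_5 between 0.022 and 0.032 m and angle between the x axis of clamp_5_grip and the y axis of slot_5, either way round above 1.309 rad)) and x of reject_1_grip in the frame of bin_in between -0.071 and 0.071 m and y of reject_1_grip in the frame of bin_in between -0.061 and 0.061 m and z of each of reject_1_grip, reject_2_grip, reject_3_grip in the frame of bin_in below 0.075 m and linear speed of each of reject_1, reject_2, reject_3 below 0.03 m/s and x of reject_2_grip in the frame of bin_in between -0.071 and 0.071 m and y of reject_2_grip in the frame of bin_in between -0.061 and 0.061 m and x of reject_3_grip in the frame of bin_in between -0.071 and 0.071 m and y of reject_3_grip in the frame of bin_in between -0.061 and 0.061 m and angle between bin_in's own z axis and vertical below 0.1 rad); the robot touches nothing.
It fails at once if the multimeter is pushed more than 30 mm from its place (distance of meter from where it was at the start of the episode above 0.03 m).
Of clamp_1, clamp_2, clamp_3, clamp_4, clamp_5 only 4 to 5 are there at a start; the rules pass over those that are not, and their reading is None.
Of reject_1, reject_2, reject_3 only 1 to 3 are there at a start; the rules pass over those that are not, and their reading is None.
At some moment in a run one of bin may be knocked a few centimetres aside while the robot is not near it.
It also fails if it takes over 210 s, if anything falls off the work surface, if the arm or the gripper's body presses on something with over 40 N, if the wrist force passes 120 N, or if a joint passes its speed limit or range.

## Working session

There is one attempt and no reset: what is moved stays moved. The work goes in short steps, Python scripts to look and compute and a shell command to move; the robot and the scene stay as the last step left them, time stands still between calls to the robot, and variables do not carry over. Pictures are saved under pics/ and viewed, at most 14 in all, crops included, and the job is handed in when it is done.

```bash
mkdir -p pics; ls; cat > h.py <<'E'
from bench import arm
import numpy as np, cv2
from scipy.spatial.transform import Rotation as R
def tool(s=None):
    s=s or arm.state(); T=np.eye(4); T[:3,:3]=R.from_euler('xyz',s['eef_rot'],degrees=True).as_matrix(); T[:3,3]=s['tcp_pos']; return T
def shot(n):
    s=arm.state(); p=arm.get_image(n)
    P=tool(s)@np.array(p['tool_from_camera']) if n=='wrist' else np.array(p['pose'])
    return p,P
def cloud(p,P):
    K=p['K'];z=p['range_z'];v,u=np.mgrid[:z.shape[0],:z.shape[1]]
    c=np.stack([(u-K[0][2])*z/K[0][0],-(v-K[1][2])*z/K[1][1],-z],-1)
    w=c@P[:3,:3].T+P[:3,3]; w[z==0]=np.nan; return w
def save(p,f): cv2.imwrite('pics/'+f,cv2.cvtColor(p['img'],cv2.COLOR_RGB2BGR))
E
python3 - <<'E'
from h import *
p,P=shot('top'); save(p,'top0.png'); w=cloud(p,P); print(p.keys(), P.round(3), p['K'])
for l in ['clamp_1_grip','reject_1_grip','slot_1','insert','bin_in','meter']:
    for d in arm.look_for(p,l):
        b=d['bbox']; u,v=int(b[0]+b[2]/2),int(b[1]+b[3]/2); print(l,round(d['conf'],2),np.round(b),w[v,u].round(3))
print(arm.state())
p,P=shot('wrist'); save(p,'wr0.png')
E
```

```text
pics
dict_keys(['img', 'range_z', 'K', 'pose', 'shot']) [[ 0.002  0.993 -0.121  0.415]
 [-1.     0.006  0.027  0.011]
 [ 0.027  0.12   0.992  1.019]
 [ 0.     0.     0.     1.   ]] [[476.32809521   0.         284.25906121]
 [  0.         476.32809521 202.59500418]
 [  0.           0.           1.        ]]
clamp_1_grip 0.74 [299. 231.  13.  19.] [ 0.454 -0.055  0.09 ]
slot_1 0.57 [198.  55. 172. 120.] [ 0.72  -0.013  0.047]
insert 0.74 [216. 193. 144.  73.] [ 0.479 -0.021  0.047]
insert 0.43 [300. 230.  10.  21.] [ 0.454 -0.055  0.09 ]
bin_in 0.63 [379. 193.  85.  87.] [ 0.468 -0.312  0.   ]
meter 0.68 [101. 180.  57.  78.] [0.5   0.3   0.044]
{'time': 0.35, 'joint_pos': array([ 7.09320634e+01,  2.42518409e+01,  9.33955147e+01,  1.52094538e-03,
        6.23716559e+01, -1.08958099e+00]), 'dq': array([-0.05131311, -0.158699  , -0.20575383, -0.0045226 ,  0.0084168 ,
       -0.03730993]), 'tau': array([-5.70019893e-05, -5.44011676e+01, -2.73588949e+01,  6.43536891e-02,
        1.95621169e-02, -4.59728051e-05]), 'tcp_pos': array([0.19284883, 0.59437211, 0.22250338]), 'eef_rot': array([-1.79981018e+02, -1.70855568e-03,  1.62020939e+02]), 'ft_force': array([0.25359309, 0.72090252, 0.05532156]), 'torque': array([ 0.03865769,  0.02918984, -0.00054593]), 'finger_force': 0.0, 'opening': 0.08803775354738441}
```

View pics/top0.png

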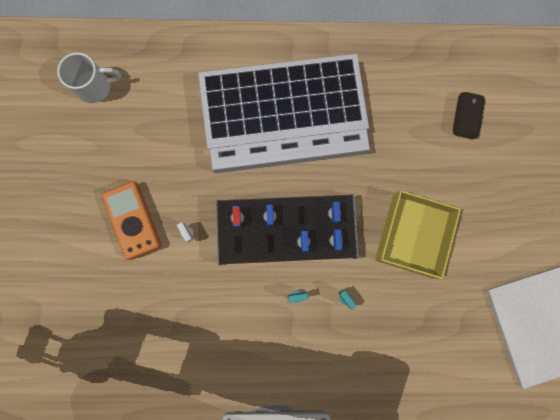

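The picture shows the rail's five slots from (227,154) to (352,138). The insert holds one reject at (236,216) and four sound clamps at (269,214), (336,212), (304,240) and (337,239). The bin is at (419,234) and the meter at (132,219). The turquoise and white look-alikes lie loose on the table, outside the insert.

```bash
cat >> h.py <<'E'
def blobs(w,m,amin=8):
    n,l,s,c=cv2.connectedComponentsWithStats(m.astype(np.uint8)); o=[]
    for i in range(1,n):
        if s[i,4]>=amin:
            q=w[l==i]; (cx,cy),(a,b),t=cv2.minAreaRect((q[:,:2]*1000).astype(np.float32))
            if a<b: t+=90; a,b=b,a
            o.append((c[i].round(0),s[i,4],np.array([cx,cy]).round(1),np.round([a,b],1),round((t+90)%180-90,1),np.nanmedian(q[:,2]).round(4)))
    return o
def clamps(p,w,z0=0.088,z1=.105):
    h=cv2.cvtColor(p['img'],cv2.COLOR_RGB2HSV); H,S=h[...,0],h[...,1]
    hi=(w[...,2]>z0)&(w[...,2]<z1)&(S>120)
    for n,m in (('blue',hi&(H>105)&(H<130)),('red',hi&((H<8)|(H>170)))):
        for b in blobs(w,m): print(n,*b)
E
python3 - <<'E'
from h import *
p,P=shot('top'); w=cloud(p,P); clamps(p,w)
z=w[...,2]; h=cv2.cvtColor(p['img'],cv2.COLOR_RGB2HSV)
u=np.arange(560)[None]+0*z; v=np.arange(420)[:,None]+0*z
print('slots')
for b in blobs(w,(h[...,2]<70)&(v>125)&(v<170)&(u>200)&(u<370)&(z>0.0),15): print(*b)
print('insert')
for b in blobs(w,(abs(z-.05)<.006)&(h[...,2]<90)&(v>185)&(v<270)&(u>205)&(u<365),300): print(*b)
print('bin')
for b in blobs(w,(h[...,0]>22)&(h[...,0]<34)&(h[...,1]>150)&(z>-.01),300): print(*b)
for q in [(205,130),(350,120),(290,155),(290,132)]: print(q,w[q[1],q[0]].round(4))
p,P=shot('wrist'); print(np.round(p['tool_from_camera'],3),p['K'])
E
```

```text
blue [337. 211.] 124 [ 511.2 -117.5] [39.6 12.5] 4.0 0.0909
blue [270. 214.] 127 [504.8  14.3] [39.6 11.9] 3.6 0.0909
blue [339. 239.] 124 [ 456.5 -120.3] [39.2 12.7] 3.3 0.0911
blue [305. 241.] 120 [453.5 -54.9] [37.1 11.9] 0.2 0.0908
red [236. 216.] 114 [501.4  79.7] [33.  12.1] 1.0 0.0918
slots
[219. 131.] 161 [682.1 121.4] [29.3 25.2] -80.8 0.0497
[235. 130.] 128 [684.1  86.3] [30.8 19.2] -86.7 0.0495
[252. 129.] 98 [687.4  50.5] [29.2 15.6] -82.2 0.0499
[269. 128.] 67 [689.   15.6] [27.7 11.3] -85.2 0.0497
[286. 127.] 37 [691.5 -19.9] [27.3  6.6] -88.4 0.0497
[350. 137.] 39 [ 683.6 -163. ] [31.4  8.1] -77.0 0.0045
[320. 141.] 51 [673.4 -94.9] [31.   7.8] -81.0 0.0039
[289. 145.] 48 [664.3 -26.7] [30.8  8.2] -80.8 0.0045
[258. 149.] 50 [654.6  40.6] [30.9  8.2] -83.0 0.0047
[227. 153.] 46 [645.  107.4] [27.   7.7] -78.5 0.0048
insert
[285. 229.] 7277 [479.3 -20.1] [280.9 129.6] -87.0 0.051
bin
(205, 130) [ 0.6977  0.1569 -0.001 ]
(350, 120) [ 0.7074 -0.153   0.0523]
(290, 155) [ 0.6331 -0.0274  0.0454]
(290, 132) [ 0.6817 -0.0273  0.0473]
[[ 0.     0.965  0.263  0.072]
 [ 1.    -0.     0.    -0.   ]
 [ 0.     0.263 -0.965 -0.161]
 [ 0.     0.     0.     1.   ]] [[297.64972868   0.         282.17067892]
 [  0.         297.64972868 213.98153501]
 [  0.           0.           1.        ]]
```

```bash
cat >> h.py <<'E'
def plan(wps,start=None,nd=4):
    """wps: (x,y,z mm,yaw) tool down; prints normalised turn z and shift for each step, split to <=245mm, <=42deg"""
    if start is None:
        s=arm.state(); start=[*(np.array(s['tcp_pos'])*1000),s['eef_rot'][2]]; print('t',round(s['time'],1),'at',np.round(start,1))
    c=np.array(start,float)
    for g in wps:
        g=np.array(g,float); dy=(g[3]-c[3]+180)%360-180
        n=int(max(np.ceil(np.linalg.norm(g[:3]-c[:3])/245),np.ceil(abs(dy)/42.5),1))
        d=(g[:3]-c[:3])/n; 
        for i in range(n):
            a=np.radians(c[3]); e=np.append(c[:3]*0,0)
            tgt=g[:3]-d*(n-1-i); q=tgt-c[:3]
            sh=np.round(np.array([np.cos(a)*q[0]+np.sin(a)*q[1],np.sin(a)*q[0]-np.cos(a)*q[1],-q[2]])/600,nd)
            k=n-i; tz=np.round(-((g[3]-c[3]+180)%360-180)/k/90,nd)
            rows=int(max(np.ceil(np.linalg.norm(q)/50+.3),np.ceil(abs(tz*90)/8.59),1))
            print('turn',tz,'shift',sh.tolist(),'rows',min(rows,5),'->',g.round(1) if k==1 else '')
            m=sh*600; c=np.array([c[0]+np.cos(a)*m[0]+np.sin(a)*m[1],c[1]+np.sin(a)*m[0]-np.cos(a)*m[1],c[2]-m[2],c[3]-tz*90])
E
python3 -c "
from h import *
plan([(480,-20,200,183)])"
```

```text
t 0.5 at [192.9 594.4 222.7 162. ]
turn -0.0777 shift [-0.2571, -0.2755, 0.0126] rows 5 -> 
turn -0.0777 shift [-0.2216, -0.3047, 0.0126] rows 5 -> 
turn -0.0777 shift [-0.1829, -0.3294, 0.0126] rows 5 -> [480. -20. 200. 183.]
```

```bash
python3 -m handwheel '[[[0,0,-0.0777],[-0.2571,-0.2755,0.0126],0.6],[[0,0,-0.0777],[-0.2571,-0.2755,0.0126],0.6],[[0,0,-0.0777],[-0.2571,-0.2755,0.0126],0.6],[[0,0,-0.0777],[-0.2571,-0.2755,0.0126],0.6],[[0,0,-0.0777],[-0.2571,-0.2755,0.0126],0.6]]' 25
python3 -m handwheel '[[[0,0,-0.0777],[-0.2216,-0.3047,0.0126],0.6],[[0,0,-0.0777],[-0.2216,-0.3047,0.0126],0.6],[[0,0,-0.0777],[-0.2216,-0.3047,0.0126],0.6],[[0,0,-0.0777],[-0.2216,-0.3047,0.0126],0.6],[[0,0,-0.0777],[-0.2216,-0.3047,0.0126],0.6]]'
python3 -m handwheel '[[[0,0,-0.0777],[-0.1829,-0.3294,0.0126],0.6],[[0,0,-0.0777],[-0.1829,-0.3294,0.0126],0.6],[[0,0,-0.0777],[-0.1829,-0.3294,0.0126],0.6],[[0,0,-0.0777],[-0.1829,-0.3294,0.0126],0.6],[[0,0,-0.0777],[-0.1829,-0.3294,0.0126],0.6]]'
python3 -m handwheel '[[[0,0,0],[0,0,0],0.6],[[0,0,0],[0,0,0],0.6]]'
python3 -c "
from h import *
p,P=shot('wrist'); save(p,'wr1.png'); w=cloud(p,P); print(arm.state()['tcp_pos'],arm.state()['eef_rot']); clamps(p,w)
"
```

```text
time: 1.0
tcp_pos: [0.2891, 0.3865, 0.215]
eef_rot: [-179.9, -0.0, 168.9]
ft_force: [0.2, 0.4, 0.0]
opening: 0.0512
finger_force: 0.0
time: 1.5
tcp_pos: [0.3851, 0.1821, 0.2077]
eef_rot: [-180.0, 0.0, 175.9]
ft_force: [-0.7, 0.1, 0.1]
opening: 0.0349
finger_force: 0.0
time: 2.0
tcp_pos: [0.4813, -0.023, 0.2003]
eef_rot: [-180.0, 0.1, -177.1]
ft_force: [-0.2, 0.8, 0.1]
opening: 0.0351
finger_force: 0.0
time: 2.2
tcp_pos: [0.4797, -0.0202, 0.1999]
eef_rot: [180.0, -0.0, -177.1]
ft_force: [0.3, -0.3, 0.3]
opening: 0.0352
finger_force: 0.0
[ 0.47941965 -0.01955664  0.19987558] [ 1.79980317e+02 -3.79490202e-02 -1.77027195e+02]
blue [177. 182.] 432 [ 456.4 -118. ] [39.1 12.5] 3.6 0.0888
blue [249. 182.] 433 [453.1 -52.5] [39. 12.] 1.7 0.0887
blue [182. 238.] 398 [ 510.9 -115.2] [39.1 12.6] 2.3 0.0888
blue [318. 231.] 221 [498.4  15.5] [27.6 11.7] 4.2 0.0887
blue [388. 220.] 22 [482.5  81. ] [11.7  2. ] -87.6 0.0886
red [386. 239.] 432 [501.7  82.2] [33.3 14. ] 2.9 0.0891
```

View pics/wr1.png

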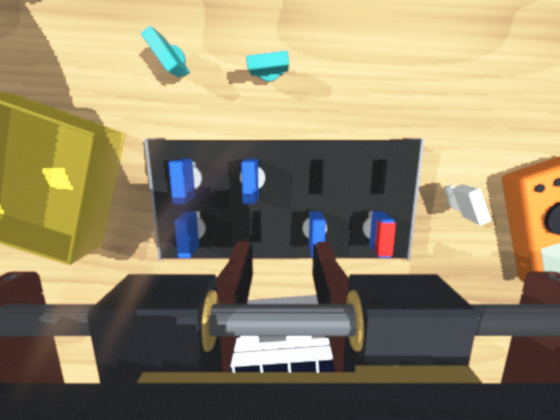

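The wrist view shows all five clamps: blue at (180,180), (250,180), (187,232) and (316,228), and the red-topped one at (384,236). The fingers point at the insert's middle. Wing tops read z = 0.089, so the feet are at 0.026. Next I pick clamp A and look at the rail on the way.

```bash
python3 -c "
from h import *
plan([(456.4,-118.5,170,183),(456.4,-118.5,56,183)])
plan([(456.4,-118.5,200,183),(720,-60,200,188)],(456.4,-118.5,56,183))"
```

```text
t 2.2 at [ 479.4  -19.6  199.9 -177. ]
turn -0.0003 shift [0.0469, -0.1627, 0.0498] rows 3 -> [ 456.4 -118.5  170.   183. ]
turn -0.0 shift [-0.0, 0.0, 0.19] rows 3 -> [ 456.4 -118.5   56.   183. ]
turn -0.0 shift [-0.0, 0.0, -0.24] rows 4 -> [ 456.4 -118.5  200.   183. ]
turn -0.0278 shift [-0.2219, 0.0372, -0.0] rows 4 -> 
turn -0.0278 shift [-0.2233, 0.0274, -0.0] rows 4 -> [720. -60. 200. 188.]
```

```bash
python3 -m handwheel '[[[0,0,0],[0.0469,-0.1627,0.0498],0.6],[[0,0,0],[0.0469,-0.1627,0.0498],0.6],[[0,0,0],[0.0469,-0.1627,0.0498],0.6],[[0,0,0],[0.0469,-0.1627,0.0498],0.6]]' 25 |sed -n 1,2p
python3 -m handwheel '[[[0,0,0],[0,0,0.08],0.6],[[0,0,0],[0,0,0.15],0.6],[[0,0,0],[0,0,0.19],0.6],[[0,0,0],[0,0,0.19],0.6],[[0,0,0],[0,0,0.19],0.6]]'
python3 -m handwheel '[[[0,0,0],[0,0,0],1],[[0,0,0],[0,0,0],1],[[0,0,0],[0,0,0],1],[[0,0,0],[0,0,0],1],[[0,0,0],[0,0,0],1]]'
python3 -m handwheel '[[[0,0,0],[0,0,-0.05],1],[[0,0,0],[0,0,-0.1],1],[[0,0,0],[0,0,-0.18],1],[[0,0,0],[0,0,-0.24],1],[[0,0,0],[0,0,-0.24],1]]'
python3 -m handwheel '[[[0,0,-0.0278],[-0.2219,0.0372,0],1],[[0,0,-0.0278],[-0.2219,0.0372,0],1],[[0,0,-0.0278],[-0.2219,0.0372,0],1],[[0,0,-0.0278],[-0.2219,0.0372,0],1]]' |sed -n 1,2p
python3 -m handwheel '[[[0,0,-0.0278],[-0.2233,0.0274,0],1],[[0,0,-0.0278],[-0.2233,0.0274,0],1],[[0,0,-0.0278],[-0.2233,0.0274,0],1],[[0,0,-0.0278],[-0.2233,0.0274,0],1],[[0,0,-0.0278],[-0.2233,0.0274,0],1]]'
python3 -c "
from h import *
p,P=shot('wrist'); save(p,'wr2.png'); w=cloud(p,P); s=arm.state();print(s['tcp_pos'],s['eef_rot'],s['opening'],s['finger_force']); np.savez('rail',w=w,img=p['img'])
"
```

```text
time: 2.65
tcp_pos: [0.4562, -0.1185, 0.1699]
time: 3.15
tcp_pos: [0.4576, -0.1176, 0.0567]
eef_rot: [180.0, -0.0, -176.9]
ft_force: [-0.1, -0.9, -0.6]
opening: 0.0347
finger_force: 0.0
time: 3.65
tcp_pos: [0.4578, -0.1191, 0.0572]
eef_rot: [-180.0, 0.1, -177.0]
ft_force: [-0.4, 1.6, 9.2]
opening: 0.013
finger_force: 25.0
time: 4.15
tcp_pos: [0.4599, -0.1199, 0.2051]
eef_rot: [-179.8, 0.5, -177.0]
ft_force: [-0.3, -0.6, -0.6]
opening: 0.0128
finger_force: 25.0
time: 4.55
tcp_pos: [0.5923, -0.0889, 0.1993]
time: 5.05
tcp_pos: [0.7191, -0.0606, 0.1984]
eef_rot: [180.0, -0.2, -172.0]
ft_force: [0.4, 0.5, -0.4]
opening: 0.0129
finger_force: 25.0
[ 0.71856479 -0.0608056   0.19876303] [ 179.96806436   -0.18061405 -172.00896368] 0.013034294570913325 24.999935030937195
```

View pics/wr2.png

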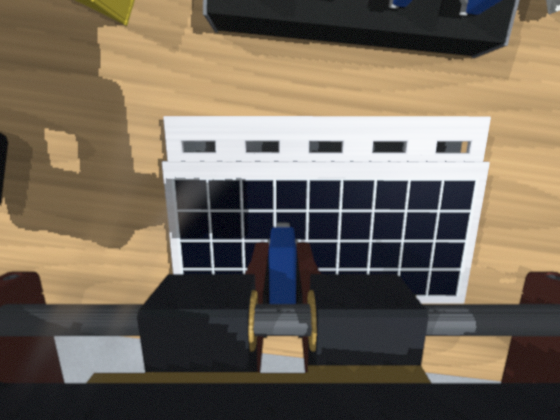

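The wrist view shows the five slots in a row at y≈147, x≈198, 262, 326, 389 and 453. The clamp is held upright in the fingers.

```bash
cat >> h.py <<'E'
def slots(p,P,roi):
    w=cloud(p,P); K=p['K']; z=w[...,2]; v,u=np.mgrid[:420,:560]
    d=np.stack([(u-K[0][2])/K[0][0],-(v-K[1][2])/K[1][1],-np.ones(u.shape)],-1)@P[:3,:3].T
    rail=np.nanmedian(z[(abs(z-.045)<.004)&(v>roi[2])&(v<roi[3])&(u>roi[0])&(u<roi[1])]); print('rail z',rail.round(4))
    g=P[:3,3]+d*((rail-P[2,3])/d[...,2])[...,None]
    m=((z<rail-.003)|np.isnan(z))&(u>roi[0])&(u<roi[1])&(v>roi[2])&(v<roi[3])
    return blobs(g,m,40)
E
python3 - <<'E'
from h import *
p,P=shot('wrist'); c=[]
for b in slots(p,P,(172,480,130,158)): print(*b); c.append(b[2])
c=np.array(c); k=np.arange(5)
if len(c)==5:
    fx,fy=np.polyfit(k,c[:,0],1),np.polyfit(k,c[:,1],1); print(fx,fy,np.hypot(fx[0],fy[0]),np.degrees(np.arctan2(fy[0],fx[0])))
    print(np.c_[np.polyval(fx,k),np.polyval(fy,k)].round(1))
# held wing
w=cloud(p,P); h=cv2.cvtColor(p['img'],cv2.COLOR_RGB2HSV); m=(h[...,0]>105)&(h[...,0]<130)&(h[...,1]>120)
v,u=np.mgrid[:420,:560]; m&=(v>215)&(v<310)&(u>260)&(u<305)
q=np.c_[w[m],np.ones(m.sum())]@np.linalg.inv(tool()).T*1000; print(m.sum(),np.nanpercentile(q[:,:3],[3,50,97],axis=0).round(1))
E
```

```text
rail z 0.0435
[199. 147.] 395 [ 672. -154.] [34.3 12.1] -83.7 0.0435
[263. 146.] 408 [662.4 -89.3] [34.4 12.1] -82.0 0.0435
[326. 147.] 402 [653.8 -24.3] [34.5 11.1] -82.0 0.0435
[389. 146.] 396 [644.6  40.7] [34.3 11.1] -82.0 0.0435
[452. 147.] 388 [635.5 105.7] [33.8 11.1] -82.0 0.0435
[ -9.08 671.82] [  64.94 -154.12] 65.57171646373158 97.95957234886156
[[ 671.8 -154.1]
 [ 662.7  -89.2]
 [ 653.7  -24.2]
 [ 644.6   40.7]
 [ 635.5  105.6]]
2601 [[-34.6 -19.7 -32.3]
 [  7.1   0.2 -30.2]
 [ 21.4  18.8 152.6]]
```

```bash
python3 -c "
from h import *
w=None
p,P=shot('wrist'); w=cloud(p,P); h=cv2.cvtColor(p['img'],cv2.COLOR_RGB2HSV); m=(h[...,0]>105)&(h[...,0]<130)&(h[...,1]>120)
v,u=np.mgrid[:420,:560]; m&=(v>215)&(v<310)&(u>260)&(u<305)
q=(np.c_[w[m],np.ones(m.sum())]@np.linalg.inv(tool()).T*1000)[:,:3]; q=q[abs(q[:,2]+32)<5]; print(len(q),np.percentile(q,[2,50,98],axis=0).round(1),q.mean(0))
plan([(671.8,-154.1,180,98)])"
```

```text
1633 [[ -7.1  -6.  -32.5]
 [  7.9   0.2 -30.8]
 [ 21.3   6.9 -28.3]] [  7.73068609   0.40364801 -30.73208233]
t 5.2 at [ 718.7  -61.   199.7 -172. ]
turn 0.3332 shift [0.033, -0.0476, 0.0109] rows 4 -> 
turn 0.3332 shift [0.0048, -0.0577, 0.011] rows 4 -> 
turn 0.3332 shift [-0.0247, -0.0524, 0.0109] rows 4 -> [ 671.8 -154.1  180.    98. ]
```

```bash
python3 -m handwheel '[[[0,0,0.3332],[0.033,-0.0476,0.0109],1],[[0,0,0.3332],[0.033,-0.0476,0.0109],1],[[0,0,0.3332],[0.033,-0.0476,0.0109],1],[[0,0,0.3332],[0.033,-0.0476,0.0109],1]]' |sed -n 1,2p
python3 -m handwheel '[[[0,0,0.3332],[0.0048,-0.0577,0.011],1],[[0,0,0.3332],[0.0048,-0.0577,0.011],1],[[0,0,0.3332],[0.0048,-0.0577,0.011],1],[[0,0,0.3332],[0.0048,-0.0577,0.011],1]]' |sed -n 1,2p
python3 -m handwheel '[[[0,0,0.3332],[-0.0247,-0.0524,0.0109],1],[[0,0,0.3332],[-0.0247,-0.0524,0.0109],1],[[0,0,0.3332],[-0.0247,-0.0524,0.0109],1],[[0,0,0.3332],[-0.0247,-0.0524,0.0109],1],[[0,0,0.3332],[-0.0247,-0.0524,0.0109],1]]'
python3 -m handwheel '[[[0,0,0],[0,0,0],1],[[0,0,0],[0,0,0],1]]' |sed -n 1,3p
python3 -c "
from h import *
p,P=shot('wrist'); save(p,'wr3.png')
for b in slots(p,P,(150,400,0,235)): print(*b)
"
```

```text
time: 5.6
tcp_pos: [0.7035, -0.0924, 0.194]
time: 6.0
tcp_pos: [0.6879, -0.1233, 0.1874]
time: 6.5
tcp_pos: [0.6725, -0.154, 0.1809]
eef_rot: [-180.0, 0.0, 98.0]
ft_force: [-0.2, -0.3, -1.1]
opening: 0.0129
finger_force: 25.0
time: 6.7
tcp_pos: [0.6733, -0.1537, 0.1806]
eef_rot: [-180.0, 0.0, 98.1]
rail z 0.0468
[223. 118.] 28578 [601.9 -87.7] [211.6 151.7] -82.0 0.0468
```

View pics/wr3.png

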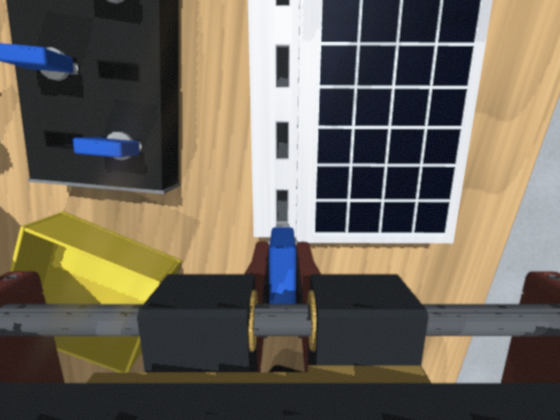

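Slots appear at (282,205), (282,140) and (282,66), in line with the held wing at (282,240).

```bash
python3 -c "
from h import *
p,P=shot('wrist')
for b in slots(p,P,(263,295,15,225)): print(*b)
plan([(671.8,-154.1,80,98)])
"
```

```text
rail z 0.0435
[282.  66.] 543 [654.7 -24.1] [34.2 11.7] -82.2 0.0435
[282. 139.] 439 [663.6 -89. ] [33.  11.6] -81.6 0.0435
[282. 205.] 361 [ 672.8 -153.7] [33.8 10.4] -81.9 0.0435
t 6.8 at [ 673.5 -153.6  180.6   98.1]
turn 0.001 shift [-0.0004, -0.0029, 0.1676] rows 3 -> [ 671.8 -154.1   80.    98. ]
```

```bash
python3 -c "
from h import *
plan([(672.6,-155.2,84,98)])
plan([(672.6,-155.2,84,98)])
"
```

```text
t 6.8 at [ 673.5 -153.6  180.6   98.1]
turn 0.001 shift [-0.0024, -0.0019, 0.1609] rows 3 -> [ 672.6 -155.2   84.    98. ]
t 6.8 at [ 673.5 -153.6  180.6   98.1]
turn 0.001 shift [-0.0024, -0.0019, 0.1609] rows 3 -> [ 672.6 -155.2   84.    98. ]
```

```bash
python3 -m handwheel '[[[0,0,0.001],[-0.0024,-0.0019,0.08],1],[[0,0,0.001],[-0.0024,-0.0019,0.13],1],[[0,0,0.001],[-0.0024,-0.0019,0.161],1],[[0,0,0.001],[-0.0024,-0.0019,0.161],1],[[0,0,0.001],[-0.0024,-0.0019,0.161],1]]'
python3 -m handwheel '[[[0,0,0],[0,0,0.01],1],[[0,0,0],[0,0,0.02],1],[[0,0,0],[0,0,0.02],1]]'
python3 -c "
from h import *
plan([(672.6,-155.2,60,98)])"
```

```text
time: 7.3
tcp_pos: [0.6729, -0.1552, 0.084]
eef_rot: [-180.0, -0.0, 98.0]
ft_force: [0.6, -0.8, -0.1]
opening: 0.0131
finger_force: 25.0
time: 7.6
tcp_pos: [0.6725, -0.1551, 0.0717]
eef_rot: [-180.0, -0.0, 98.0]
ft_force: [-0.3, -0.3, -1.0]
opening: 0.0128
finger_force: 25.0
t 7.6 at [ 672.5 -155.1   71.7   98. ]
turn -0.0005 shift [-0.0002, 0.0001, 0.0195] rows 1 -> [ 672.6 -155.2   60.    98. ]
```

```bash
python3 -m handwheel '[[[0,0,0],[0,0,0.01],1],[[0,0,0],[0,0,0.018],1],[[0,0,0],[0,0,0.021],1],[[0,0,0],[0,0,0.021],1]]'
python3 -m handwheel '[[[0,0,0],[0,0,0.001],1],[[0,0,0],[0,0,0.001],1]]'
```

```text
time: 8.0
tcp_pos: [0.6724, -0.1551, 0.0587]
eef_rot: [-180.0, -0.0, 98.0]
ft_force: [0.6, 1.0, 0.1]
opening: 0.013
finger_force: 25.0
time: 8.2
tcp_pos: [0.6728, -0.1552, 0.0587]
eef_rot: [180.0, 0.0, 97.9]
ft_force: [-0.7, 0.1, -1.0]
opening: 0.0129
finger_force: 25.0
```

```bash
python3 -m handwheel '[[[0,0,0],[0,0,0.002],1],[[0,0,0],[0,0,0.002],1]]'
python3 -m handwheel '[[[0,0,0],[0,0,0.002],1],[[0,0,0],[0,0,0.002],1]]'
```

```text
time: 8.4
tcp_pos: [0.6727, -0.1551, 0.0574]
eef_rot: [-180.0, -0.0, 98.0]
ft_force: [-0.3, -0.1, -0.3]
opening: 0.0128
finger_force: 25.0
time: 8.6
tcp_pos: [0.6726, -0.1551, 0.0561]
eef_rot: [-180.0, -0.0, 97.9]
ft_force: [0.3, -0.2, -0.5]
opening: 0.0127
finger_force: 25.0
```

```bash
python3 -m handwheel '[[[0,0,0],[0,0,0.002],1],[[0,0,0],[0,0,0.002],1]]' | sed -n '1,2p;4p'
python3 -m handwheel '[[[0,0,0],[0,0,0.002],1],[[0,0,0],[0,0,0.002],1]]'| sed -n '1,2p;4p'
python3 -c "
from h import *
p,P=shot('side'); save(p,'side1.png')
p,P=shot('wrist'); w=cloud(p,P); print(w[228:250:4,282].round(4))"
```

```text
time: 8.8
tcp_pos: [0.6726, -0.1552, 0.0548]
ft_force: [-0.0, -0.7, -0.8]
time: 9.0
tcp_pos: [0.6727, -0.1551, 0.0537]
ft_force: [-0.6, -0.5, -1.0]
[[ 0.6691 -0.1343  0.0581]
 [ 0.6692 -0.1348  0.0634]
 [ 0.6691 -0.1344  0.0711]
 [ 0.6691 -0.1346  0.0763]
 [ 0.6692 -0.135   0.0808]
 [ 0.6693 -0.1354  0.0848]]
```

View pics/side1.png

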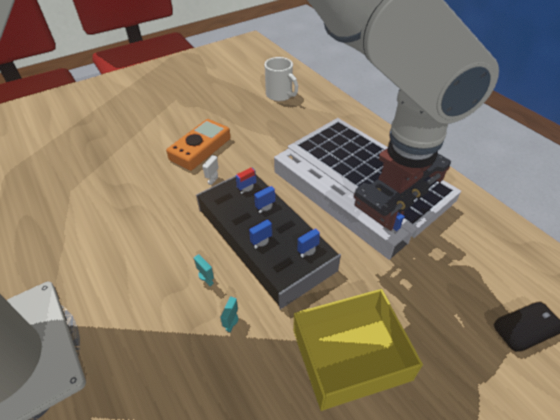

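```bash
cat >> h.py <<'E'
def held():
    p,P=shot('wrist'); w=cloud(p,P); h=cv2.cvtColor(p['img'],cv2.COLOR_RGB2HSV); m=(h[...,0]>105)&(h[...,0]<130)&(h[...,1]>120)
    v,u=np.mgrid[:420,:560]; m&=(v>205)&(v<310)&(u>255)&(u<310)
    q=(np.c_[w[m],np.ones(m.sum())]@np.linalg.inv(tool()).T*1000)[:,:3]; q=q[(q[:,2]<30)&(q[:,2]>-60)]
    top=np.percentile(q[:,2],2); t=q[q[:,2]<top+4]; print('held top',top.round(1),'xy range',np.percentile(t[:,:2],[2,98],axis=0).round(1).tolist()); return p,w
E
python3 -c "
from h import *
p,w=held(); z=w[...,2]; v,u=np.mgrid[:420,:560]
m=(u>255)&(u<296)&(v>30)&(v<200); print(np.nanpercentile(z[m],[10,30,50,70,90]))
h=cv2.cvtColor(p['img'],cv2.COLOR_RGB2HSV); m=(h[...,0]>105)&(h[...,0]<130)&(h[...,1]>120)&(u>255)&(u<310)&(v>205)&(v<310); print(np.nanpercentile(z[m],[90,95,98,99.5]))
cv2.imwrite('pics/crop4.png',cv2.cvtColor(cv2.resize(p['img'][120:320,180:400],None,fx=3,fy=3,interpolation=cv2.INTER_NEAREST),cv2.COLOR_RGB2BGR))"
```

```text
held top -33.4 xy range [[-7.9, -6.9], [20.4, 5.9]]
[0.00146887 0.04250499 0.0432816  0.0437478  0.04432401]
[0.0858479  0.08637533 0.09454224 0.14465316]
```

View pics/crop4.png

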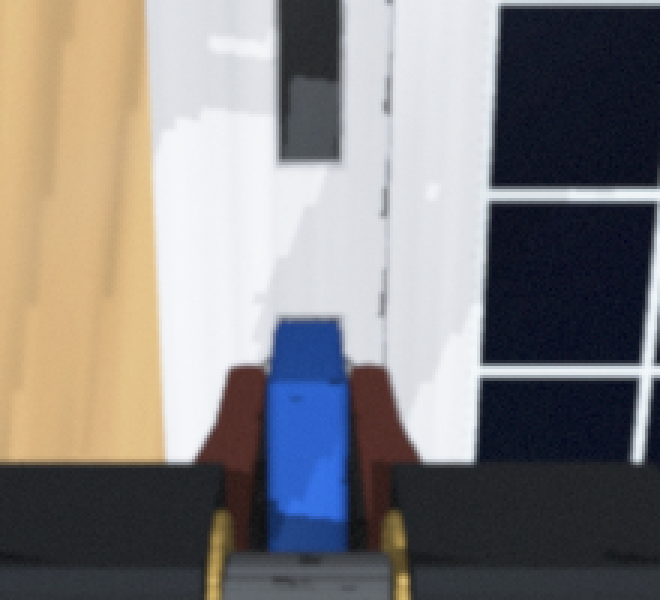

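```bash
python3 -m handwheel '[[[0,0,0],[0,0,0.002],1],[[0,0,0],[0,0,0.002],1]]' | sed -n '1,2p;4p'
python3 -m handwheel '[[[0,0,0],[0,0,0.002],1],[[0,0,0],[0,0,0.002],1]]'| sed -n '1,2p;4p'
python3 -c "
from h import *
p,w=held(); print([w[v,282,2].round(4) for v in range(218,262,3)])"
```

```text
time: 9.35
tcp_pos: [0.6727, -0.1551, 0.0525]
ft_force: [-1.4, 0.7, 0.2]
time: 9.55
tcp_pos: [0.6727, -0.1552, 0.0523]
ft_force: [-2.2, 0.5, 5.2]
held top -33.6 xy range [[-7.7, -6.9], [20.4, 5.9]]
[np.float64(0.0435), np.float64(0.0433), np.float64(0.044), np.float64(0.0533), np.float64(0.0591), np.float64(0.0626), np.float64(0.0689), np.float64(0.0734), np.float64(0.0772), np.float64(0.0818), np.float64(0.0827), np.float64(0.0847), np.float64(0.0837), np.float64(0.0848), np.float64(0.0835)]
```

```bash
python3 -c "
from h import *
plan([(673.8,-153.6,53,188)],(672.6,-155.2,52.3,98))"
```

```text
turn -0.3333 shift [0.0008, 0.0008, -0.0004] rows 4 -> 
turn -0.3333 shift [0.0003, 0.0011, -0.0004] rows 4 -> 
turn -0.3334 shift [-0.0003, 0.001, -0.0004] rows 4 -> [ 673.8 -153.6   53.   188. ]
```

```bash
python3 -m handwheel '[[[0,0,-0.3333],[0.0008,0.0008,-0.0004],1],[[0,0,-0.3333],[0.0008,0.0008,-0.0004],1],[[0,0,-0.3333],[0.0008,0.0008,-0.0004],1],[[0,0,-0.3333],[0.0008,0.0008,-0.0004],1]]' | sed -n '1,4p'
python3 -m handwheel '[[[0,0,-0.3333],[0.0003,0.0011,-0.0004],1],[[0,0,-0.3333],[0.0003,0.0011,-0.0004],1],[[0,0,-0.3333],[0.0003,0.0011,-0.0004],1],[[0,0,-0.3333],[0.0003,0.0011,-0.0004],1]]' | sed -n '1,4p'
python3 -m handwheel '[[[0,0,-0.3334],[-0.0003,0.001,-0.0004],1],[[0,0,-0.3334],[-0.0003,0.001,-0.0004],1],[[0,0,-0.3334],[-0.0003,0.001,-0.0004],1],[[0,0,-0.3334],[-0.0003,0.001,-0.0004],1],[[0,0,-0.3334],[-0.0003,0.001,-0.0004],1]]'
python3 -m handwheel '[[[0,0,0],[0,0,0],0.6],[[0,0,0],[0,0,0],0.6],[[0,0,0],[0,0,0],0.6]]'
python3 -m handwheel '[[[0,0,0],[0,0,-0.04],0.6],[[0,0,0],[0,0,-0.1],0.6],[[0,0,0],[0,0,-0.18],0.6],[[0,0,0],[0,0,-0.2],0.6],[[0,0,0],[0,0,-0.2],0.6]]'
python3 -c "
from h import *
p,P=shot('top'); w=cloud(p,P); clamps(p,w,.07,.12); plan([(511,-116,180,183),(511,-116,62,183)])"
```

```text
time: 10.0
tcp_pos: [0.6736, -0.1547, 0.0522]
eef_rot: [180.0, 0.0, 128.2]
ft_force: [0.2, -0.0, 2.6]
time: 10.4
tcp_pos: [0.674, -0.1543, 0.0523]
eef_rot: [-180.0, 0.1, 158.2]
ft_force: [-0.7, -0.7, 1.3]
time: 10.9
tcp_pos: [0.6741, -0.1537, 0.0523]
eef_rot: [-180.0, 0.0, -172.0]
ft_force: [-0.2, -0.5, 0.6]
opening: 0.0128
finger_force: 25.0
time: 11.2
tcp_pos: [0.6739, -0.1535, 0.0521]
eef_rot: [180.0, -0.0, -172.1]
ft_force: [0.1, -0.3, 0.4]
opening: 0.0327
finger_force: 0.0
time: 11.7
tcp_pos: [0.6756, -0.154, 0.1751]
eef_rot: [-179.9, 0.3, -172.1]
ft_force: [0.2, -0.8, -0.4]
opening: 0.035
finger_force: 0.0
blue [270. 215.] 128 [504.8  14.3] [39.9 12. ] 3.3 0.0909
blue [237. 226.] 11 [482.2  78.2] [11.6  1.8] -80.3 0.0823
blue [304. 241.] 144 [453.  -54.1] [39.7 12.3] 3.6 0.0906
red [236. 216.] 114 [501.5  79.7] [33.7 12.1] 0.9 0.0911
t 11.8 at [ 674.2 -153.6  172.7 -172.1]
turn 0.0548 shift [0.2607, 0.0996, -0.0121] rows 4 -> [ 511. -116.  180.  183.]
turn -0.0 shift [0.0, 0.0, 0.1966] rows 3 -> [ 511. -116.   62.  183.]
```

```bash
python3 -m handwheel '[[[0,0,0.0548],[0.2607,0.0996,-0.0121],0.6],[[0,0,0.0548],[0.2607,0.0996,-0.0121],0.6],[[0,0,0.0548],[0.2607,0.0996,-0.0121],0.6],[[0,0,0.0548],[0.2607,0.0996,-0.0121],0.6],[[0,0,0.0548],[0.2607,0.0996,-0.0121],0.6]]' |sed -n 1,3p
python3 -m handwheel '[[[0,0,0],[0,0,0.08],0.6],[[0,0,0],[0,0,0.15],0.6],[[0,0,0],[0,0,0.1966],0.6],[[0,0,0],[0,0,0.1966],0.6],[[0,0,0],[0,0,0.1966],0.6]]'
python3 -m handwheel '[[[0,0,0],[0,0,0],1],[[0,0,0],[0,0,0],1],[[0,0,0],[0,0,0],1],[[0,0,0],[0,0,0],1]]'
python3 -m handwheel '[[[0,0,0],[0,0,-0.05],1],[[0,0,0],[0,0,-0.1],1],[[0,0,0],[0,0,-0.18],1],[[0,0,0],[0,0,-0.2],1],[[0,0,0],[0,0,-0.2],1]]'
python3 -c "
from h import *
held()
plan([(663.3,-89,110,98)])"
```

```text
time: 12.25
tcp_pos: [0.5068, -0.1151, 0.1775]
eef_rot: [179.9, -0.3, -177.0]
time: 12.75
tcp_pos: [0.511, -0.1161, 0.0606]
eef_rot: [180.0, -0.1, -177.0]
ft_force: [0.8, 0.1, -0.2]
opening: 0.0351
finger_force: 0.0
time: 13.15
tcp_pos: [0.5117, -0.1162, 0.0626]
eef_rot: [-180.0, 0.1, -177.0]
ft_force: [-0.9, 0.1, 5.6]
opening: 0.0131
finger_force: 25.0
time: 13.65
tcp_pos: [0.5121, -0.1164, 0.1837]
eef_rot: [-179.9, 0.3, -177.0]
ft_force: [0.2, 0.3, 0.5]
opening: 0.0128
finger_force: 25.0
held top -29.3 xy range [[-11.8, -6.5], [18.6, 6.2]]
t 13.7 at [ 510.9 -116.1  181.9 -177. ]
turn 0.3149 shift [-0.0853, 0.0106, 0.0399] rows 4 -> 
turn 0.3149 shift [-0.0702, 0.0498, 0.04] rows 4 -> 
turn 0.3148 shift [-0.038, 0.0771, 0.0399] rows 4 -> [663.3 -89.  110.   98. ]
```

```bash
python3 -m handwheel '[[[0,0,0.3149],[-0.0853,0.0106,0.0399],1],[[0,0,0.3149],[-0.0853,0.0106,0.0399],1],[[0,0,0.3149],[-0.0853,0.0106,0.0399],1],[[0,0,0.3149],[-0.0853,0.0106,0.0399],1]]' |sed -n 1,2p
python3 -m handwheel '[[[0,0,0.3149],[-0.0702,0.0498,0.04],1],[[0,0,0.3149],[-0.0702,0.0498,0.04],1],[[0,0,0.3149],[-0.0702,0.0498,0.04],1],[[0,0,0.3149],[-0.0702,0.0498,0.04],1]]' |sed -n 1,2p
python3 -m handwheel '[[[0,0,0.3148],[-0.038,0.0771,0.0399],1],[[0,0,0.3148],[-0.038,0.0771,0.0399],1],[[0,0,0.3148],[-0.038,0.0771,0.0399],1],[[0,0,0.3148],[-0.038,0.0771,0.0399],1],[[0,0,0.3148],[-0.038,0.0771,0.0399],1]]' |sed -n 1,3p
python3 -m handwheel '[[[0,0,0],[0,0,0],1],[[0,0,0],[0,0,0],1]]' |sed -n 1,3p
python3 -c "
from h import *
p,P=shot('wrist'); save(p,'wr5.png'); plan([(663.3,-89,82,98)])
for b in slots(p,P,(263,295,15,205)): print(*b)"
```

```text
time: 14.1
tcp_pos: [0.5601, -0.1065, 0.1543]
time: 14.5
tcp_pos: [0.6108, -0.0975, 0.13]
time: 15.0
tcp_pos: [0.6615, -0.0886, 0.1065]
eef_rot: [-179.7, -0.1, 98.0]
time: 15.2
tcp_pos: [0.6625, -0.0889, 0.1086]
eef_rot: [-179.9, -0.0, 98.1]
t 15.2 at [662.7 -88.9 109.   98. ]
turn 0.0005 shift [-0.0002, 0.0009, 0.0449] rows 1 -> [663.3 -89.   82.   98. ]
rail z 0.0436
[285.  43.] 936 [645.7  40.5] [33.  11.3] -82.2 0.0436
[285. 141.] 781 [654.4 -23.7] [34.4 11.3] -81.9 0.0436
```

View pics/wr5.png

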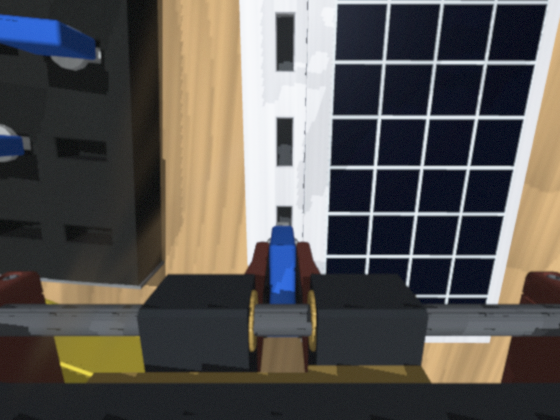

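Slots at (285,43), (285,141) and (285,215) line up with the held wing at (282,240). I'm inserting now.

```bash
python3 -m handwheel '[[[0,0,0],[-0.0002,0.0009,0.04],1],[[0,0,0],[-0.0002,0.0009,0.05],1],[[0,0,0],[-0.0002,0.0009,0.06],1],[[0,0,0],[-0.0002,0.0009,0.06],1]]'
python3 -m handwheel '[[[0,0,0],[0,0,0.006],1],[[0,0,0],[0,0,0.012],1],[[0,0,0],[0,0,0.018],1],[[0,0,0],[0,0,0.018],1],[[0,0,0],[0,0,0.018],1]]'
```

```text
time: 15.65
tcp_pos: [0.6633, -0.0889, 0.073]
eef_rot: [-179.9, -0.0, 98.0]
ft_force: [-0.1, -0.7, -0.5]
opening: 0.0131
finger_force: 25.0
time: 16.15
tcp_pos: [0.6637, -0.089, 0.0627]
eef_rot: [-180.0, -0.0, 98.0]
ft_force: [0.2, 0.2, -0.8]
opening: 0.0132
finger_force: 25.0
```

```bash
python3 -m handwheel '[[[0,0,0],[0,0,0.004],1],[[0,0,0],[0,0,0.007],1],[[0,0,0],[0,0,0.007],1]]'| sed -n '1,2p;4p'
python3 -m handwheel '[[[0,0,0],[0,0,0.002],1],[[0,0,0],[0,0,0.002],1]]'| sed -n '1,2p;4p'
python3 -m handwheel '[[[0,0,0],[0,0,0.0015],1],[[0,0,0],[0,0,0.0015],1]]'| sed -n '1,2p;4p'
python3 -c "
from h import *
plan([(664,-89,57,188)],(663.5,-89,57,98))"
```

```text
time: 16.45
tcp_pos: [0.6636, -0.089, 0.0583]
ft_force: [-0.4, 0.1, -0.4]
time: 16.65
tcp_pos: [0.6638, -0.089, 0.0577]
ft_force: [-1.0, -0.1, 2.7]
time: 16.85
tcp_pos: [0.6638, -0.089, 0.0577]
ft_force: [-3.8, 0.8, 9.7]
turn -0.3333 shift [-0.0, 0.0003, -0.0] rows 4 -> 
turn -0.3333 shift [-0.0002, 0.0002, -0.0] rows 4 -> 
turn -0.3334 shift [-0.0002, 0.0001, -0.0] rows 4 -> [664. -89.  57. 188.]
```

Seated at .0577. Next I turn it, release, lift and pick D at (505,15).

```bash
python3 -m handwheel '[[[0,0,-0.3333],[0,0,-0.0012],1],[[0,0,-0.3333],[0,0,-0.0012],1],[[0,0,-0.3333],[0,0,-0.0012],1],[[0,0,-0.3333],[0,0,-0.0012],1]]' | sed -n '1,4p'
python3 -m handwheel '[[[0,0,-0.3333],[0,0,0],1],[[0,0,-0.3333],[0,0,0],1],[[0,0,-0.3333],[0,0,0],1],[[0,0,-0.3333],[0,0,0],1]]' | sed -n '1,4p'
python3 -m handwheel '[[[0,0,-0.3334],[0,0,0],1],[[0,0,-0.3334],[0,0,0],1],[[0,0,-0.3334],[0,0,0],1],[[0,0,-0.3334],[0,0,0],1],[[0,0,-0.3334],[0,0,0],1]]'
python3 -m handwheel '[[[0,0,0],[0,0,0],0.6],[[0,0,0],[0,0,0],0.6],[[0,0,0],[0,0,0],0.6]]'
python3 -m handwheel '[[[0,0,0],[0,0,-0.04],0.6],[[0,0,0],[0,0,-0.1],0.6],[[0,0,0],[0,0,-0.18],0.6],[[0,0,0],[0,0,-0.2],0.6],[[0,0,0],[0,0,-0.2],0.6]]'
python3 -c "
from h import *
plan([(504.9,14.9,180,183),(504.9,14.9,62,183)])"
```

```text
time: 17.25
tcp_pos: [0.6642, -0.0891, 0.0577]
eef_rot: [180.0, 0.0, 128.3]
ft_force: [-0.3, -0.1, 2.1]
time: 17.65
tcp_pos: [0.6643, -0.0892, 0.0577]
eef_rot: [180.0, 0.1, 158.3]
ft_force: [0.1, -0.7, 2.3]
time: 18.15
tcp_pos: [0.6643, -0.0891, 0.0577]
eef_rot: [-180.0, 0.1, -172.0]
ft_force: [-0.2, 0.5, 2.8]
opening: 0.0131
finger_force: 25.0
time: 18.45
tcp_pos: [0.6635, -0.0889, 0.0569]
eef_rot: [180.0, -0.0, -172.1]
ft_force: [0.3, -1.0, -0.4]
opening: 0.0331
finger_force: 0.0
time: 18.95
tcp_pos: [0.6652, -0.0892, 0.1798]
eef_rot: [-179.9, 0.3, -172.0]
ft_force: [-0.1, 0.2, -0.9]
opening: 0.0354
finger_force: 0.0
t 18.9 at [ 665.2  -89.2  179.8 -172. ]
turn 0.0553 shift [0.2405, 0.2089, -0.0004] rows 5 -> [504.9  14.9 180.  183. ]
turn 0.0 shift [0.0, -0.0, 0.1967] rows 3 -> [504.9  14.9  62.  183. ]
```

```bash
python3 -m handwheel '[[[0,0,0.0553],[0.2385,0.2089,-0.0054],0.6],[[0,0,0.0553],[0.2385,0.2089,-0.0054],0.6],[[0,0,0.0553],[0.2385,0.2089,-0.0054],0.6],[[0,0,0.0553],[0.2385,0.2089,-0.0054],0.6],[[0,0,0.0553],[0.2385,0.2089,-0.0054],0.6]]' |sed -n 1,3p
python3 -m handwheel '[[[0,0,0],[0,0,0.08],0.6],[[0,0,0],[0,0,0.15],0.6],[[0,0,0],[0,0,0.1967],0.6],[[0,0,0],[0,0,0.1967],0.6],[[0,0,0],[0,0,0.1967],0.6]]'
python3 -m handwheel '[[[0,0,0],[0,0,0],1],[[0,0,0],[0,0,0],1],[[0,0,0],[0,0,0],1],[[0,0,0],[0,0,0],1]]'
python3 -m handwheel '[[[0,0,0],[0,0,-0.05],1],[[0,0,0],[0,0,-0.1],1],[[0,0,0],[0,0,-0.18],1],[[0,0,0],[0,0,-0.2],1],[[0,0,0],[0,0,-0.2],1]]'
python3 -m handwheel '[[[0,0,0],[0,0,0],1]]' |sed -n 1,2p
python3 -c "
from h import *
held()
plan([(654.0,-24.1,110,98)])"
```

```text
time: 19.45
tcp_pos: [0.4984, 0.017, 0.178]
eef_rot: [180.0, -0.4, -176.9]
time: 19.95
tcp_pos: [0.5042, 0.0149, 0.0615]
eef_rot: [180.0, -0.1, -177.0]
ft_force: [0.5, -0.5, 0.9]
opening: 0.0353
finger_force: 0.0
time: 20.35
tcp_pos: [0.5054, 0.0152, 0.0636]
eef_rot: [-180.0, 0.1, -177.0]
ft_force: [-0.3, -0.4, 6.3]
opening: 0.0128
finger_force: 25.0
time: 20.85
tcp_pos: [0.506, 0.0152, 0.1846]
eef_rot: [-180.0, 0.3, -177.0]
ft_force: [0.2, 1.1, -1.8]
opening: 0.0126
finger_force: 25.0
time: 20.95
tcp_pos: [0.5038, 0.0152, 0.1816]
held top -27.5 xy range [[-11.5, -6.1], [19.9, 6.5]]
t 21.0 at [ 503.4   15.2  181.  -177. ]
turn 0.3149 shift [-0.0824, -0.0262, 0.0394] rows 4 -> 
turn 0.3149 shift [-0.0849, 0.016, 0.0395] rows 4 -> 
turn 0.315 shift [-0.0672, 0.0545, 0.0394] rows 4 -> [654.  -24.1 110.   98. ]
```

```bash
python3 -m handwheel '[[[0,0,0.3149],[-0.0824,-0.0262,0.0394],1],[[0,0,0.3149],[-0.0824,-0.0262,0.0394],1],[[0,0,0.3149],[-0.0824,-0.0262,0.0394],1],[[0,0,0.3149],[-0.0824,-0.0262,0.0394],1]]' |sed -n 1,2p
python3 -m handwheel '[[[0,0,0.3149],[-0.0849,0.016,0.0395],1],[[0,0,0.3149],[-0.0849,0.016,0.0395],1],[[0,0,0.3149],[-0.0849,0.016,0.0395],1],[[0,0,0.3149],[-0.0849,0.016,0.0395],1]]' |sed -n 1,2p
python3 -m handwheel '[[[0,0,0.315],[-0.0672,0.0545,0.0394],1],[[0,0,0.315],[-0.0672,0.0545,0.0394],1],[[0,0,0.315],[-0.0672,0.0545,0.0394],1],[[0,0,0.315],[-0.0672,0.0545,0.0394],1],[[0,0,0.315],[-0.0672,0.0545,0.0394],1]]' |sed -n 1,3p
python3 -m handwheel '[[[0,0,0],[0,0,0],1],[[0,0,0],[0,0,0],1],[[0,0,0],[0,0,0],1]]' |sed -n 1,3p
python3 -c "
from h import *
plan([(654,-24.1,74,98)])"
```

```text
time: 21.4
tcp_pos: [0.5535, 0.002, 0.1558]
time: 21.8
tcp_pos: [0.6035, -0.0111, 0.1319]
time: 22.3
tcp_pos: [0.6537, -0.024, 0.1086]
eef_rot: [-179.8, -0.0, 98.0]
time: 22.6
tcp_pos: [0.6549, -0.024, 0.1111]
eef_rot: [-180.0, -0.0, 98.0]
t 22.6 at [654.9 -24.  111.1  98. ]
turn 0.0004 shift [0.0001, -0.0016, 0.0618] rows 2 -> [654.  -24.1  74.   98. ]
```

```bash
python3 -m handwheel '[[[0,0,0],[-0.0006,-0.0014,0.04],1],[[0,0,0],[-0.0006,-0.0014,0.052],1],[[0,0,0],[-0.0006,-0.0014,0.062],1],[[0,0,0],[-0.0006,-0.0014,0.062],1]]'
python3 -m handwheel '[[[0,0,0],[0,0,0.006],1],[[0,0,0],[0,0,0.012],1],[[0,0,0],[0,0,0.018],1],[[0,0,0],[0,0,0.018],1],[[0,0,0],[0,0,0.018],1]]'| sed -n '1,2p;4p'
python3 -m handwheel '[[[0,0,0],[0,0,0.004],1],[[0,0,0],[0,0,0.007],1],[[0,0,0],[0,0,0.007],1]]'| sed -n '1,2p;4p'
```

```text
time: 23.0
tcp_pos: [0.6539, -0.0245, 0.0736]
eef_rot: [-179.9, -0.0, 98.0]
ft_force: [-0.0, -0.9, -0.9]
opening: 0.0129
finger_force: 25.0
time: 23.5
tcp_pos: [0.6543, -0.0245, 0.0634]
ft_force: [-0.3, 0.8, 0.3]
time: 23.8
tcp_pos: [0.6542, -0.0245, 0.059]
ft_force: [-0.4, -0.0, -1.0]
```

Next I lower to contact, turn, release and lift.

```bash
python3 -m handwheel '[[[0,0,0],[0,0,0.002],1],[[0,0,0],[0,0,0.003],1],[[0,0,0],[0,0,0.003],1]]'| sed -n '1,2p;4p'
python3 -m handwheel '[[[0,0,-0.3333],[0,0,0],1],[[0,0,-0.3333],[0,0,0],1],[[0,0,-0.3333],[0,0,0],1],[[0,0,-0.3333],[0,0,0],1]]' | sed -n '1,4p'
python3 -m handwheel '[[[0,0,-0.3333],[0,0,0],1],[[0,0,-0.3333],[0,0,0],1],[[0,0,-0.3333],[0,0,0],1],[[0,0,-0.3333],[0,0,0],1]]' | sed -n '1,4p'
python3 -m handwheel '[[[0,0,-0.3334],[0,0,0],1],[[0,0,-0.3334],[0,0,0],1],[[0,0,-0.3334],[0,0,0],1],[[0,0,-0.3334],[0,0,0],1],[[0,0,-0.3334],[0,0,0],1]]'
python3 -m handwheel '[[[0,0,0],[0,0,0],0.6],[[0,0,0],[0,0,0],0.6],[[0,0,0],[0,0,0],0.6]]' |sed -n '1,4p'
python3 -m handwheel '[[[0,0,0],[0,0,-0.04],0.6],[[0,0,0],[0,0,-0.1],0.6],[[0,0,0],[0,0,-0.18],0.6],[[0,0,0],[0,0,-0.2],0.6],[[0,0,0],[0,0,-0.2],0.6]]' |sed -n 1,2p
python3 -m handwheel '[[[0,0,0],[0,0,0],0.6],[[0,0,0],[0,0,0],0.6]]' |sed -n 1,3p
python3 -c "
from h import *
plan([(453.2,-53.3,180,183),(453.2,-53.3,62,183)])"
```

```text
time: 24.1
tcp_pos: [0.6544, -0.0246, 0.0586]
ft_force: [-4.1, -0.3, 7.4]
time: 24.5
tcp_pos: [0.6554, -0.0246, 0.0586]
eef_rot: [179.9, 0.1, 128.3]
ft_force: [0.1, -0.8, 5.5]
time: 24.9
tcp_pos: [0.6555, -0.0247, 0.0586]
eef_rot: [180.0, 0.1, 158.3]
ft_force: [-0.1, -0.4, 6.0]
time: 25.4
tcp_pos: [0.6556, -0.0247, 0.0586]
eef_rot: [-180.0, 0.1, -171.9]
ft_force: [-0.1, 0.5, 4.7]
opening: 0.0128
finger_force: 25.0
time: 25.7
tcp_pos: [0.6542, -0.0245, 0.0572]
eef_rot: [180.0, -0.0, -172.0]
ft_force: [0.7, 0.7, -0.9]
time: 26.2
tcp_pos: [0.6558, -0.0246, 0.1799]
time: 26.4
tcp_pos: [0.653, -0.0245, 0.1752]
eef_rot: [180.0, -0.2, -172.0]
t 26.4 at [ 653.   -24.5  175.2 -172. ]
turn 0.0555 shift [0.3364, -0.0012, -0.0081] rows 5 -> [453.2 -53.3 180.  183. ]
turn -0.0 shift [-0.0, -0.0, 0.1967] rows 3 -> [453.2 -53.3  62.  183. ]
```

```bash
python3 -m handwheel '[[[0,0,0.0555],[0.338,-0.0012,-0.005],0.6],[[0,0,0.0555],[0.338,-0.0012,-0.005],0.6],[[0,0,0.0555],[0.338,-0.0012,-0.005],0.6],[[0,0,0.0555],[0.338,-0.0012,-0.005],0.6],[[0,0,0.0555],[0.338,-0.0012,-0.005],0.6]]' |sed -n 1,3p
python3 -m handwheel '[[[0,0,0],[0,0,0.08],0.6],[[0,0,0],[0,0,0.15],0.6],[[0,0,0],[0,0,0.1967],0.6],[[0,0,0],[0,0,0.1967],0.6],[[0,0,0],[0,0,0.1967],0.6]]'
python3 -m handwheel '[[[0,0,0],[0,0,0],1],[[0,0,0],[0,0,0],1],[[0,0,0],[0,0,0],1],[[0,0,0],[0,0,0],1]]'
python3 -m handwheel '[[[0,0,0],[0,0,-0.05],1],[[0,0,0],[0,0,-0.1],1],[[0,0,0],[0,0,-0.18],1],[[0,0,0],[0,0,-0.2],1],[[0,0,0],[0,0,-0.2],1]]'
python3 -m handwheel '[[[0,0,0],[0,0,0],1],[[0,0,0],[0,0,0],1]]' |sed -n 1,2p
python3 -c "
from h import *
held()
plan([(645.1,40.4,110,98)])"
```

```text
time: 26.9
tcp_pos: [0.4457, -0.0532, 0.178]
eef_rot: [179.9, -0.5, -177.1]
time: 27.4
tcp_pos: [0.4533, -0.0534, 0.0618]
eef_rot: [180.0, -0.1, -177.0]
ft_force: [1.1, -0.5, 0.5]
opening: 0.0348
finger_force: 0.0
time: 27.8
tcp_pos: [0.4545, -0.0536, 0.0635]
eef_rot: [-180.0, 0.1, -177.0]
ft_force: [0.3, 1.1, 7.2]
opening: 0.0127
finger_force: 25.0
time: 28.3
tcp_pos: [0.4551, -0.0537, 0.1845]
eef_rot: [-179.9, 0.3, -177.0]
ft_force: [0.8, 0.8, -1.3]
opening: 0.0128
finger_force: 25.0
time: 28.5
tcp_pos: [0.4524, -0.0533, 0.1808]
held top -26.8 xy range [[-11.0, -6.1], [20.9, 6.6]]
t 28.6 at [ 452.5  -53.3  180.8 -177. ]
turn 0.4722 shift [-0.1644, 0.0696, 0.059] rows 5 -> 
turn 0.4722 shift [-0.0741, 0.1624, 0.059] rows 5 -> [645.1  40.4 110.   98. ]
```

```bash
python3 -m handwheel '[[[0,0,0.4722],[-0.1644,0.0696,0.059],1],[[0,0,0.4722],[-0.1644,0.0696,0.059],1],[[0,0,0.4722],[-0.1644,0.0696,0.059],1],[[0,0,0.4722],[-0.1644,0.0696,0.059],1],[[0,0,0.4722],[-0.1644,0.0696,0.059],1]]' |sed -n 1,3p
python3 -m handwheel '[[[0,0,0.4722],[-0.0741,0.1624,0.059],1],[[0,0,0.4722],[-0.0741,0.1624,0.059],1],[[0,0,0.4722],[-0.0741,0.1624,0.059],1],[[0,0,0.4722],[-0.0741,0.1624,0.059],1],[[0,0,0.4722],[-0.0741,0.1624,0.059],1]]' |sed -n 1,3p
python3 -m handwheel '[[[0,0,0],[0,0,0],1],[[0,0,0],[0,0,0],1],[[0,0,0],[0,0,0],1]]' |sed -n 1,3p
python3 -c "
from h import *
plan([(645.1,40.1,74,98)])"
```

```text
time: 29.05
tcp_pos: [0.5492, -0.0061, 0.1446]
eef_rot: [-179.9, -0.2, 140.2]
time: 29.55
tcp_pos: [0.6453, 0.0406, 0.1087]
eef_rot: [-179.8, -0.0, 97.7]
time: 29.85
tcp_pos: [0.6458, 0.0402, 0.111]
eef_rot: [-179.9, -0.0, 98.2]
t 29.9 at [645.8  40.2 111.   98.2]
turn 0.0018 shift [0.0, -0.0012, 0.0616] rows 2 -> [645.1  40.1  74.   98. ]
```

```bash
python3 -m handwheel '[[[0,0,0.001],[0,-0.0012,0.04],1],[[0,0,0.001],[0,-0.0012,0.052],1],[[0,0,0.001],[0,-0.0012,0.062],1],[[0,0,0.001],[0,-0.0012,0.062],1]]'
python3 -m handwheel '[[[0,0,0],[0,0,0.006],1],[[0,0,0],[0,0,0.012],1],[[0,0,0],[0,0,0.018],1],[[0,0,0],[0,0,0.018],1],[[0,0,0],[0,0,0.018],1]]'| sed -n '1,2p;4p'
python3 -m handwheel '[[[0,0,0],[0,0,0.004],1],[[0,0,0],[0,0,0.008],1],[[0,0,0],[0,0,0.008],1]]'| sed -n '1,2p;4p'
```

```text
time: 30.25
tcp_pos: [0.6451, 0.0401, 0.0738]
eef_rot: [-179.9, -0.0, 97.9]
ft_force: [-0.6, 0.6, 0.1]
opening: 0.0126
finger_force: 25.0
time: 30.75
tcp_pos: [0.6455, 0.0402, 0.0636]
ft_force: [-0.1, -0.2, -0.1]
time: 31.05
tcp_pos: [0.6456, 0.0402, 0.0587]
ft_force: [0.8, -0.7, -0.5]
```

```bash
python3 -m handwheel '[[[0,0,0],[0,0,0.002],1],[[0,0,0],[0,0,0.002],1]]'| sed -n '1,2p;4p'
python3 -m handwheel '[[[0,0,-0.3333],[0,0,0],1],[[0,0,-0.3333],[0,0,0],1],[[0,0,-0.3333],[0,0,0],1],[[0,0,-0.3333],[0,0,0],1]]' | sed -n '1,4p'
python3 -m handwheel '[[[0,0,-0.3333],[0,0,0],1],[[0,0,-0.3333],[0,0,0],1],[[0,0,-0.3333],[0,0,0],1],[[0,0,-0.3333],[0,0,0],1]]' | sed -n '1,4p'
python3 -m handwheel '[[[0,0,-0.3334],[0,0,0],1],[[0,0,-0.3334],[0,0,0],1],[[0,0,-0.3334],[0,0,0],1],[[0,0,-0.3334],[0,0,0],1],[[0,0,-0.3334],[0,0,0],1]]'
python3 -m handwheel '[[[0,0,0],[0,0,0],0.6],[[0,0,0],[0,0,0],0.6],[[0,0,0],[0,0,0],0.6]]' |sed -n '1,4p'
python3 -m handwheel '[[[0,0,0],[0,0,-0.04],0.6],[[0,0,0],[0,0,-0.1],0.6],[[0,0,0],[0,0,-0.18],0.6],[[0,0,0],[0,0,-0.2],0.6],[[0,0,0],[0,0,-0.2],0.6]]' |sed -n 1,2p
python3 -m handwheel '[[[0,0,0],[0,0,0],0.6],[[0,0,0],[0,0,0],0.6]]' |sed -n 1,3p
python3 -c "
from h import *
plan([(501.5,81,180,183),(501.5,81,62,183)])"
```

```text
time: 31.25
tcp_pos: [0.6456, 0.0402, 0.0585]
ft_force: [-2.9, 0.1, 7.1]
time: 31.65
tcp_pos: [0.6464, 0.0403, 0.0585]
eef_rot: [179.9, 0.1, 128.2]
ft_force: [-1.1, 0.1, 5.6]
time: 32.05
tcp_pos: [0.6464, 0.0402, 0.0585]
eef_rot: [180.0, 0.1, 158.2]
ft_force: [-0.1, -0.4, 5.0]
time: 32.55
tcp_pos: [0.6464, 0.0403, 0.0585]
eef_rot: [-180.0, 0.1, -172.0]
ft_force: [-0.2, 0.4, 5.2]
opening: 0.0126
finger_force: 25.0
time: 32.85
tcp_pos: [0.6452, 0.0402, 0.0573]
eef_rot: [180.0, -0.0, -172.1]
ft_force: [0.2, 0.3, 0.1]
time: 33.35
tcp_pos: [0.6469, 0.0403, 0.18]
time: 33.55
tcp_pos: [0.6441, 0.0401, 0.1753]
eef_rot: [180.0, -0.2, -172.1]
t 33.5 at [ 644.1   40.1  175.3 -172.1]
turn 0.0545 shift [0.226, 0.1002, -0.0078] rows 4 -> [501.5  81.  180.  183. ]
turn -0.0 shift [0.0, 0.0, 0.1967] rows 3 -> [501.5  81.   62.  183. ]
```

Four are placed. Now I pick the reject and look at the bin again.

```bash
python3 -m handwheel '[[[0,0,0.0545],[0.2275,0.1002,-0.005],0.6],[[0,0,0.0545],[0.2275,0.1002,-0.005],0.6],[[0,0,0.0545],[0.2275,0.1002,-0.005],0.6],[[0,0,0.0545],[0.2275,0.1002,-0.005],0.6],[[0,0,0.0545],[0.2275,0.1002,-0.005],0.6]]' |sed -n 1,3p
python3 -m handwheel '[[[0,0,0],[0,0,0.08],0.6],[[0,0,0],[0,0,0.15],0.6],[[0,0,0],[0,0,0.1967],0.6],[[0,0,0],[0,0,0.1967],0.6],[[0,0,0],[0,0,0.1967],0.6]]'
python3 -m handwheel '[[[0,0,0],[0,0,0],1],[[0,0,0],[0,0,0],1],[[0,0,0],[0,0,0],1],[[0,0,0],[0,0,0],1]]'
python3 -m handwheel '[[[0,0,0],[0,0,-0.05],1],[[0,0,0],[0,0,-0.1],1],[[0,0,0],[0,0,-0.18],1],[[0,0,0],[0,0,-0.2],1],[[0,0,0],[0,0,-0.2],1]]'
python3 -c "
from h import *
p,P=shot('top'); save(p,'top2.png'); w=cloud(p,P); z=w[...,2]; h=cv2.cvtColor(p['img'],cv2.COLOR_RGB2HSV); v,u=np.mgrid[:420,:560]
print(arm.look_for(p,'bin_in')[:1])
m=(h[...,0]>22)&(h[...,0]<34)&(h[...,1]>150)&(u>360)
for b in blobs(w,m&(abs(z-.062)<.012),30): print('rim',*b)
for b in blobs(w,m,300): print('all',*b)
for b in blobs(w,m&(z<.01),100): print('floor',*b)"
```

```text
time: 34.05
tcp_pos: [0.5009, 0.0811, 0.1797]
eef_rot: [-180.0, -0.1, -176.9]
time: 34.55
tcp_pos: [0.5029, 0.0807, 0.0621]
eef_rot: [-180.0, -0.1, -177.0]
ft_force: [-0.2, -0.1, 0.5]
opening: 0.035
finger_force: 0.0
time: 34.95
tcp_pos: [0.503, 0.0811, 0.0638]
eef_rot: [180.0, 0.1, -177.0]
ft_force: [-0.9, -0.5, 6.6]
opening: 0.0125
finger_force: 25.0
time: 35.45
tcp_pos: [0.5034, 0.0812, 0.1848]
eef_rot: [180.0, 0.3, -177.0]
ft_force: [-0.6, 0.4, -1.3]
opening: 0.0128
finger_force: 25.0
[{'bbox': [379.2, 192.2, 81.6, 89.7], 'conf': 0.73}]
```

View pics/top2.png

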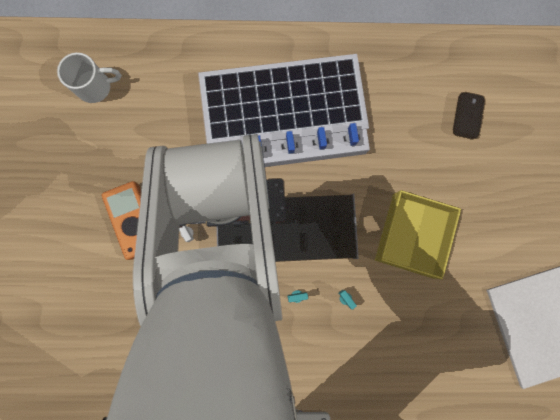

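The bin hasn't moved and is still centred at (420,235). Three placed clamps show crosswise at (291,143), (322,137) and (354,134), and the fourth is hidden behind the arm.

```bash
python3 -c "
from h import *
plan([(468,-310,185,183),(468,-310,48,183)])"
```

```text
t 35.5 at [ 501.3   80.9  181.8 -177. ]
turn 0.0001 shift [0.0448, -0.3238, -0.0027] rows 5 -> 
turn 0.0 shift [0.0448, -0.3238, -0.0026] rows 5 -> [ 468. -310.  185.  183.]
turn 0.0 shift [0.0, -0.0, 0.2283] rows 4 -> [ 468. -310.   48.  183.]
```

```bash
python3 -m handwheel '[[[0,0,0],[0.0448,-0.3238,-0.0027],1],[[0,0,0],[0.0448,-0.3238,-0.0027],1],[[0,0,0],[0.0448,-0.3238,-0.0027],1],[[0,0,0],[0.0448,-0.3238,-0.0027],1],[[0,0,0],[0.0448,-0.3238,-0.0027],1]]' |sed -n 1,2p
python3 -m handwheel '[[[0,0,0],[0.0448,-0.3238,-0.0027],1],[[0,0,0],[0.0448,-0.3238,-0.0027],1],[[0,0,0],[0.0448,-0.3238,-0.0027],1],[[0,0,0],[0.0448,-0.3238,-0.0027],1],[[0,0,0],[0.0448,-0.3238,-0.0027],1]]' |sed -n 1,2p
python3 -m handwheel '[[[0,0,0],[0,0,0],1]]' |sed -n 1,2p
python3 -c "
from h import *
p,P=shot('wrist'); save(p,'wr6.png')"
```

```text
time: 36.05
tcp_pos: [0.4837, -0.1186, 0.1821]
time: 36.55
tcp_pos: [0.468, -0.3136, 0.1839]
time: 36.65
tcp_pos: [0.4677, -0.3095, 0.1837]
```

View pics/wr6.png

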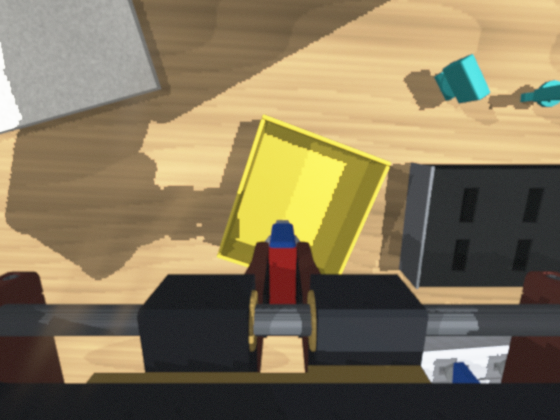

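The reject is held over the bin. Its rim corners are at (265,118), (388,165) and (220,257). The bin's centre looks slightly right of the tool, so I compute it.

```bash
python3 -c "
from h import *
p,P=shot('wrist'); K=p['K']
for u,v in [(265,118),(388,165),(220,257),(343,304),(304,211)]:
    d=P[:3,:3]@np.array([(u-K[0][2])/K[0][0],-(v-K[1][2])/K[1][1],-1]); print((P[:3,3]+d*(.06-P[2,3])/d[2]).round(4))
plan([(468,-310,48,183)])"
```

```text
[ 0.3831 -0.3283  0.06  ]
[ 0.4195 -0.2101  0.06  ]
[ 0.522  -0.3696  0.06  ]
[ 0.57   -0.2371  0.06  ]
[ 0.4687 -0.2865  0.06  ]
t 36.8 at [ 468.2 -308.2  184.3 -176.9]
turn 0.0006 shift [0.0004, -0.003, 0.2272] rows 4 -> [ 468. -310.   48.  183.]
```

```bash
python3 -m handwheel '[[[0,0,0],[-0.003,0.03,0.07],1],[[0,0,0],[-0.003,0.03,0.14],1],[[0,0,0],[-0.003,0.03,0.2],1],[[0,0,0],[-0.003,0.03,0.227],1],[[0,0,0],[-0.003,0.03,0.227],1]]'
python3 -m handwheel '[[[0,0,0],[0,0,0],0.6],[[0,0,0],[0,0,0],0.6],[[0,0,0],[0,0,0],0.6],[[0,0,0],[0,0,0],0.6]]'
python3 -m handwheel '[[[0,0,0],[0,0,-0.07],0.6],[[0,0,0],[0,0,-0.15],0.6],[[0,0,0],[0,0,-0.23],0.6],[[0,0,0],[0,0,-0.3],0.6],[[0,0,0],[0,0,-0.3],0.6]]' |sed -n 1,3p
python3 -c "
from h import *
plan([(300,-310,250,183)])"
```

```text
time: 37.25
tcp_pos: [0.468, -0.2888, 0.0469]
eef_rot: [179.8, -0.3, -176.9]
ft_force: [-0.1, 0.5, -0.2]
opening: 0.0129
finger_force: 25.0
time: 37.65
tcp_pos: [0.4703, -0.2921, 0.0508]
eef_rot: [-179.9, 0.1, -177.0]
ft_force: [0.0, -0.2, -0.1]
opening: 0.0351
finger_force: 0.0
time: 38.15
tcp_pos: [0.4727, -0.294, 0.2365]
eef_rot: [-179.6, 0.6, -177.0]
t 38.1 at [ 472.7 -294.   236.5 -177. ]
turn 0.0 shift [0.2888, -0.0116, -0.0224] rows 4 -> [ 300. -310.  250.  183.]
```

```bash
python3 -m handwheel '[[[0,0,0],[0.12,-0.35,-0.05],0.6],[[0,0,0],[0.12,-0.35,-0.05],0.6],[[0,0,0],[0.12,-0.35,-0.05],0.6],[[0,0,0],[0.12,-0.35,-0.05],0.6],[[0,0,0],[0.12,-0.35,-0.05],0.6]]' |sed -n 1,3p
python3 -m handwheel '[[[0,0,0],[0,0,0],0.6],[[0,0,0],[0,0,0],0.6],[[0,0,0],[0,0,0],0.6]]' |sed -n 1,3p
python3 -c "
from h import *
p,P=shot('top'); save(p,'top3.png'); w=cloud(p,P); clamps(p,w,.01,.12)
print([ (d['conf'],d['bbox']) for l in ('bin_in','meter') for d in arm.look_for(p,l)])"
```

```text
time: 38.65
tcp_pos: [0.4071, -0.5089, 0.2598]
eef_rot: [-179.9, 0.0, -177.1]
time: 38.95
tcp_pos: [0.4088, -0.5039, 0.259]
eef_rot: [179.9, -0.0, -177.0]
blue [353. 134.] 146 [ 671.5 -155.1] [37.5 12.6] 8.5 0.0847
blue [322. 138.] 137 [663.  -89.9] [39.4 12.8] 12.3 0.0854
blue [290. 142.] 122 [652.9 -26.2] [37.8 11.9] 8.8 0.0856
blue [258. 146.] 111 [643.7  38.1] [37.6 11.2] 7.5 0.0855
red [420. 234.] 128 [ 467.7 -291. ] [31.2 13.9] 1.8 0.0623
[(0.86, [378.2, 192.1, 82.2, 89.8]), (0.73, [255.4, 133.8, 7.6, 24.5]), (0.77, [101.2, 181.4, 57.6, 74.3]), (0.4, [219.0, 191.9, 140.9, 75.4])]
```

View pics/top3.png

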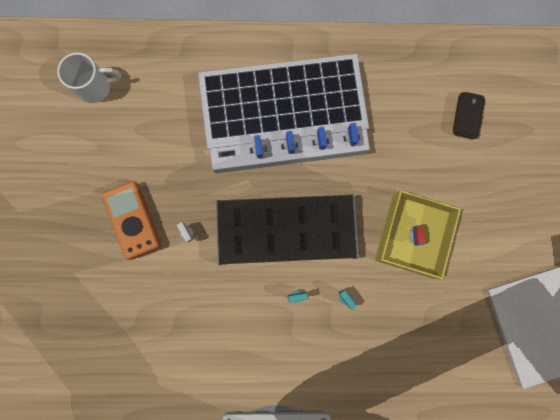

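The insert is empty. The four clamps sit crosswise at (258,146), (290,142), (322,138) and (353,134). The reject stands in the bin at (420,234), and the meter hasn't moved. I'm handing in.

```bash
python3 -c "
from bench import arm
print(arm.close_job())"
```

```text
the job is handed in; nothing more can be done
None
```

I handed the job in: the last camera picture shows all four sound clamps turned crosswise in their own slots, the one reject in the yellow bin, and the multimeter where it was; the hand-in returned no verdict.

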